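Dip the mincer's gear oil and present the dipstick

ROBOT

A 6-joint arm with a two-finger parallel gripper is mounted at the origin on the work surface. World frame = base frame: x ahead of the robot, y to its left, z up, the work surface at z = 0. Lengths are in m, angles in rad, forces in N, time in s.
With the tool pointing down it reaches from about 0.4 to 0.925 m from the base axis. Payload 12.5 kg.
Tool frame: the origin (TCP) lies on the centre line of the jaws, within the pads' length; the fingertips stand 14 mm ahead of it and the grasp point (between the pads) lies 5 mm behind it (manip.tip_reach is the z of the fingertips in the tool frame, in m); z points along the fingers, y is the direction in which the jaws open and shut (so a half turn about z gives the same grasp; the last joint's range is limited). The gripper opens to 95 mm and grips with 3 to 60 N. Pads are 20 mm wide; open, the fingers measure 119 mm over their backs; the gripper's body (75 mm by 180 mm) begins 59 mm behind the grasp point.
Start: joints at [-0.106, 0.491, 1.559, -0, 1.092, -0.106], TCP at [0.625, 0, 0.196] pointing down, gripper open.
Joint ranges: [-3.1, 3.1], [-0.84, 2.19], [0.05, 2.79], [-1.13, 4.28], [0.06, 2.93], [-2.69, 2.69]. Speed limits (rad/s): [2.22, 2.22, 2.79, 3.14, 3.14, 3.14].

INTERFACE

Orientations are given as a unit quaternion [x, y, z, w].
In Python, from station import manip gives the robot as it stands.
- The arm moves only by the tool move_arm, never from a script. Its argument "moves" is a list of rows, each a list of 5 numbers: the shift along the tool's x, y, z in mm, then the turn about the tool's z in rad, then the finger opening in mm, from 0 to 95.1. A call has 1 to 10 rows; each row shifts and turns the pose as measured when the row begins, along the tool's axes as they then stand; what a row does not reach is not made up. A row lasts 1/10 s, in which the tool goes at most 50 mm and 8.59 degrees, less where a joint would pass 70% of its speed; a pose out of reach is approached as far as the arm can. A call with a gripper value outside its range is refused whole. The fingers move at their own pace and stop on an object; the grip force is fixed at half the most. Time passes only in rows, so rows that do not move let the fingers close. It gives the time, the measured TCP pose, the force and the opening at its end, in the units of the state.
- manip.get_state(): the state, without advancing time (a new reading comes with each control period).
- manip.capture(name): name is "scene" or "side" or "wrist"; returns the picture (420x560x3 uint8, red, green, blue); there is no depth.
- manip.camera_info(name): a dict with "camera_matrix" (3x3 intrinsics, pixels), "k1" (the pictures are not rectified: a ray, as slopes to the right and down, at radius r is drawn at 1 + k1 r^2 times it, then the intrinsics apply), "cam_to_world" (4x4, takes a point from camera to world coordinates). Camera axes: x right, y down, z forward; pixel columns grow to the right and rows downward; lengths in m; the calibration is good to about 2 mm. A picture is of the moment at which its call begins: read the wrist's pose just before it. camera_info takes no time and is no camera call; for the wrist camera it gives the pose at the moment of the call.
- manip.finish_job(): hands the job in, once; it reports no verdict.
The state is a dict: "time": time; "joint_pos": joint angles; "dq": joint speeds; "tau": joint torques, N m; "tcp_pos": TCP position; "tool_rot": TCP orientation; "force": force on the tool from outside, world axes, zero at the start; "torque": the same for the moment, N m; "opening": opening from 0.0 (shut) to 1.0 (fully open).
Only numpy, scipy, OpenCV 4.12 (cv2) and the standard library are available. Lean on these libraries where they do the work, as an engineer would, in place of code of your own. Each camera call takes 0.05 s, during which the arm holds its last target.

TASK

Check the oil of the red mincer gear case: take the yellow cap off the sloping dip tube and park it, open side down, over the upright post on top of the case. Then pick up the dipstick lying on the drip tray, slide it into the tube until its collar stops on the mouth, draw it right out again and hold it with its tip over the middle of the drip tray, level, marked face up and lifted at least a hand's breadth above the tray's rim. Finish still holding it there in the gripper, steady and clear of tray and machine, with the cap still on its post and every other thing on the bench left where it was.

Things in the scene. Friction and masses are not known exactly. Their poses are not given: they have to be found in the camera images.
- machine: red worm-gear case of a bench mincer (fixed). Origin: on the table under the middle of the case; z up, x towards the steel mincing barrel, y towards the grey motor. Case 240 (x) by 200 (y) mm, flat top 170 mm above the table (breather, lifting eye, barrel neck and motor box, all 100 mm or more from the post, reach up to 240 mm). The dip tube juts out of its -y face, the post stands on its top.
- tube: steel dip tube fixed on the machine, rising 40 degrees above horizontal. Origin: centre of its open mouth, 160 mm above the table, 50 mm in front of the case's face; z points out of the mouth along the tube (insert along -z). Tube 26 mm outside, round bore 18 mm; at the mouth a 12 mm long bell, 34 mm outside, 26 inside, tapering to the bore over 8 mm more. Deep enough for the whole blade.
- cap: yellow round dust cap, a cup 45 mm outside, 37 inside, 32 long, about 60 g. Origin: centre of its open end; z points to its closed end (inside depth 26 mm, end 6 mm thick). At the start it sits loosely over the tube's mouth, its z along the tube's z; it comes off straight along the tube.
- post_top (a point): centre of the top of the cap's parking post, an upright steel pin 24 mm across standing 42 mm high on top of the case (its top 212 mm above the table), near the case's -x, -y corner. z up. The parked cap hangs over it with its closed end resting on the pin: its origin is then 26 mm below this point.
- gauge: dipstick, about 120 g. Origin: centre of the collar's tip-side face; x along the blade to the tip, z up from the marked face. Blade: steel strip 14 mm wide, 4 thick, x = 0 to 130 mm. Brass collar: 36 mm disc, x = -5 to 0. Handle: wooden bar 20 x 20 mm, x = -95 to -5. Balances at about x = 24. It lies marks up across the tray, axis 35 mm above the table, handle beyond the tray's -x end.
- gauge_tip (a point): tip of the gauge's blade, on its axis, 130 mm from the collar face; axes as the gauge's.
- tray: stainless drip tray 116 (x) by 110 (y) mm, walls 40 mm high with a 22 mm wide notch 7 mm deep in the middle of both short ends; it stays where it is (fixed). Origin: middle of its underside, on the table; x along the gauge lying on it, towards the tip.
- knife: fish-paste knife with a wooden handle, 290 mm long, lying flat on the slab. Leave it alone.
- plank_a: thin wooden fish-cake board, 130 x 55 x 12 mm, on the slab. Leave it alone.
- plank_b: a second board like plank_a, on the slab. Leave it alone.
- spanner: steel wrench, 190 mm long, lying on the table. Leave it alone.
- disc: steel mincer plate with holes, 88 mm across, 10 mm thick, flat on the table. Leave it alone.
- oil: yellow oil bottle with red cap, 64 mm across, 170 mm tall, standing. Leave it alone.
- plunger: wooden feed plunger, 50 mm across, 165 mm tall, standing. Leave it alone.
- bowl: steel bowl, 130 mm across, 60 mm tall. Leave it alone.
Mind the look-alikes: they are no part of the job. Leave any purple look-alike of the gauge alone. There is more than one size of the cap; the job needs the smaller.

How it is judged:
On the way, in this order (a step that is already met when the one before it is completed fails the run):
1. the cap is parked over the post on top of the case, closed end resting on it, and let go (horizontal distance between cap and post_top below 0.01 m and z of cap in the frame of post_top between -0.03 and -0.022 m and angle between cap's own z axis and vertical below 0.15 rad and contact force between the fingers and cap below 0.1 N), for 0.3 s.
2. the dipstick is fully in the tube, its collar stopped on the mouth (within 4 mm) (z of gauge in the frame of tube below 0.004 m and distance between gauge and tube below 0.007 m and angle between the x axis of gauge and the z axis of tube, either way round below 0.1 rad), for 0.2 s.
At the end, for the whole second after the job is handed in: Dipstick held still, level and marks up within 7 degrees, all over 70 mm above the tray's rim, tip within 50 mm sideways of the tray's middle, touching neither machine nor tray; cap let go, upright over the post within 10 mm, end resting on it; no bystander moved over 30 mm (all of step 1 and contact force between the fingers and gauge above 1 N and angle between gauge's own z axis and vertical below 0.12 rad and height (world z) of each of gauge_tip, gauge above 0.11 m and horizontal distance between gauge_tip and tray below 0.05 m and linear speed of gauge below 0.03 m/s and contact force between gauge and machine below 0.1 N and contact force between gauge and tray below 0.1 N); the arm keeps its last pose, push and grip.
It fails at once if a bystander is disturbed (moved more than 30 mm) (distance of any of knife, plank_a, plank_b, spanner, disc, oil, plunger, bowl from where it was at the start of the episode above 0.03 m).
It also fails if it takes over 70 s, if anything falls off the work surface, if the arm or the gripper's body presses on something with over 40 N, if the wrist force passes 120 N, or if a joint passes its speed limit or range.

## Working session

There is one attempt and no reset: what is moved stays moved. The work goes in short steps, Python scripts to look and compute and a tool call to move; the robot and the scene stay as the last step left them, time stands still between calls to the robot, and variables do not carry over. Pictures are saved under pics/ and viewed, and the job is handed in when it is done.

Besides the shell and the picture viewer there is one more tool, called after "Call:" as name(argument=value, ...), one argument or row to a line, values as JSON. move_arm: Moves the arm, as the interface text tells. Its arguments: {"type":"object","properties":{"moves":{"type":"array","items":{"type":"array","items":{"type":"number"}}}},"required":["moves"]}

```bash
ls; mkdir -p pics; python3 - <<'E'
from station import manip
import cv2,numpy as np
print(manip.get_state())
for n in ["scene","side","wrist"]:
    i=manip.camera_info(n);print(n,np.round(i["camera_matrix"],1).tolist(),i["k1"],np.round(i["cam_to_world"],4).tolist())
    cv2.imwrite(f"pics/{n}0.png",manip.capture(n)[:,:,::-1])
E
```

```text
pics
{'time': 0.0, 'joint_pos': array([-1.05605909e-01,  4.91584445e-01,  1.55945247e+00, -2.43506138e-05,
        1.09170619e+00, -1.05593480e-01]), 'dq': array([-0.00215051, -0.0004154 , -0.00097276, -0.00083462,  0.00059874,
       -0.00040875]), 'tau': array([-9.52334158e-04, -6.12640929e+01, -2.58175153e+01,  6.92750537e-02,
        4.83079045e-02, -1.38641695e-05]), 'tcp_pos': array([6.24731611e-01, 4.11743382e-05, 1.95745263e-01]), 'tool_rot': array([ 7.07107085e-01,  7.07106243e-01, -3.70009493e-04, -4.40564522e-04]), 'force': array([ 0.59915936, -0.47600338, -0.18794718]), 'torque': array([-0.02370465, -0.01848811, -0.019692  ]), 'opening': 0.9987371329118198}
scene [[447.6, 0.0, 281.7], [0.0, 447.6, 207.9], [0.0, 0.0, 1.0]] 0.0347748073473354 [[0.003, 0.8294, -0.5586, 1.2573], [0.9999, -0.0087, -0.0075, -0.0643], [-0.0111, -0.5585, -0.8294, 1.2193], [0.0, 0.0, 0.0, 1.0]]
side [[504.5, 0.0, 270.5], [0.0, 504.5, 217.6], [0.0, 0.0, 1.0]] -0.13551293757347743 [[-0.9245, -0.2147, 0.3149, 0.0047], [-0.3811, 0.4996, -0.778, 1.2211], [0.0097, -0.8392, -0.5437, 1.0832], [0.0, 0.0, 0.0, 1.0]]
wrist [[319.3, 0.0, 275.0], [0.0, 319.3, 214.5], [0.0, 0.0, 1.0]] 0.008308943178563786 [[1.0, 0.0001, -0.0013, 0.6256], [-0.0003, -0.9674, -0.2532, 0.0709], [-0.0013, 0.2532, -0.9674, 0.3842], [0.0, 0.0, 0.0, 1.0]]
```

View pics/scene0.png

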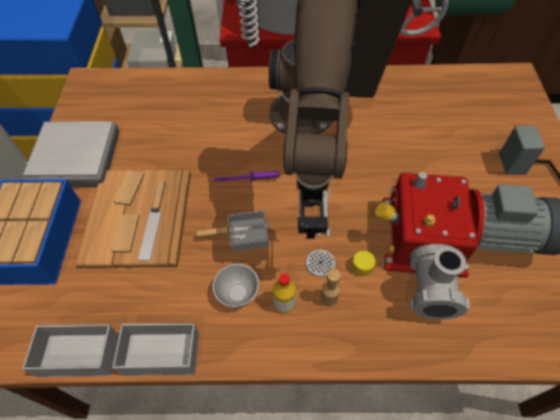

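View pics/side0.png

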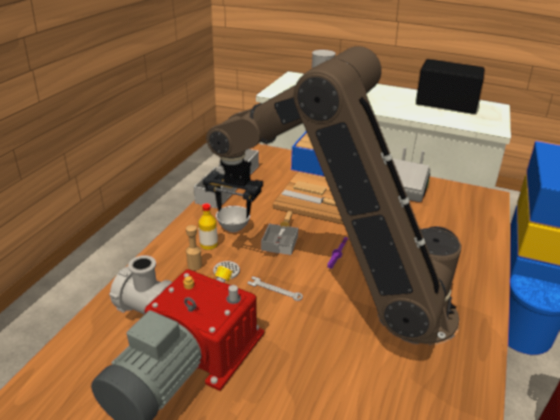

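View pics/wrist0.png

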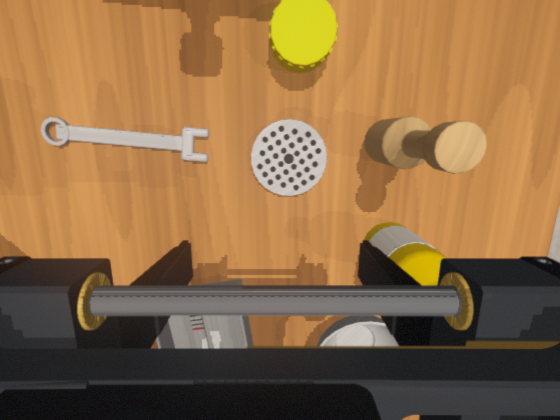

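The bystanders are visible in all three views. Two caps fit the description by colour: the small cap on the tube near scene (385,211), and a larger yellow cap on the table near scene (364,263). There are also two dipsticks: a purple look-alike near (245,176), and the wooden-handled one on the tray near (230,232). I'll confirm these in enlarged crops.

```bash
cat > h.py <<'E'
from station import manip
import cv2,numpy as np
def ray(n,u,v,info=None):
    i=info or manip.camera_info(n);K=np.array(i["camera_matrix"]);T=np.array(i["cam_to_world"])
    d=np.array([(u-K[0,2])/K[0,0],(v-K[1,2])/K[1,1]]);s=d.copy()
    for _ in range(20): s=d/(1+i["k1"]*(s@s))
    r=T[:3,:3]@np.array([s[0],s[1],1]);return T[:3,3],r/np.linalg.norm(r)
def plane(n,u,v,z,info=None):
    o,r=ray(n,u,v,info);return o+r*(z-o[2])/r[2]
def proj(n,P,info=None):
    i=info or manip.camera_info(n);K=np.array(i["camera_matrix"]);T=np.array(i["cam_to_world"])
    p=T[:3,:3].T@(np.array(P)-T[:3,3]);s=p[:2]/p[2];s=s*(1+i["k1"]*(s@s));return K[:2,:2]@s+K[:2,2]
def tri(L):
    A=np.zeros((3,3));b=np.zeros(3);rs=[]
    for x in L:
        o,r=ray(*x);M=np.eye(3)-np.outer(r,r);A+=M;b+=M@o;rs.append((M,o))
    X=np.linalg.solve(A,b);return X,[float(np.linalg.norm(M@(X-o))) for M,o in rs]
def crop(n,x0,y0,x1,y1,f,name,img=None):
    im=manip.capture(n)[:,:,::-1] if img is None else cv2.imread(img)
    c=cv2.resize(im[y0:y1,x0:x1],None,fx=f,fy=f,interpolation=cv2.INTER_CUBIC);cv2.imwrite(name,c)
E
python3 - <<'E'
from h import *
crop("scene",370,165,490,275,6,"pics/c1.png","pics/scene0.png")
crop("scene",180,160,300,260,6,"pics/c2.png","pics/scene0.png")
crop("side",170,230,310,350,5,"pics/c3.png","pics/side0.png")
E
```

```text
(no output)
```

View pics/c1.png

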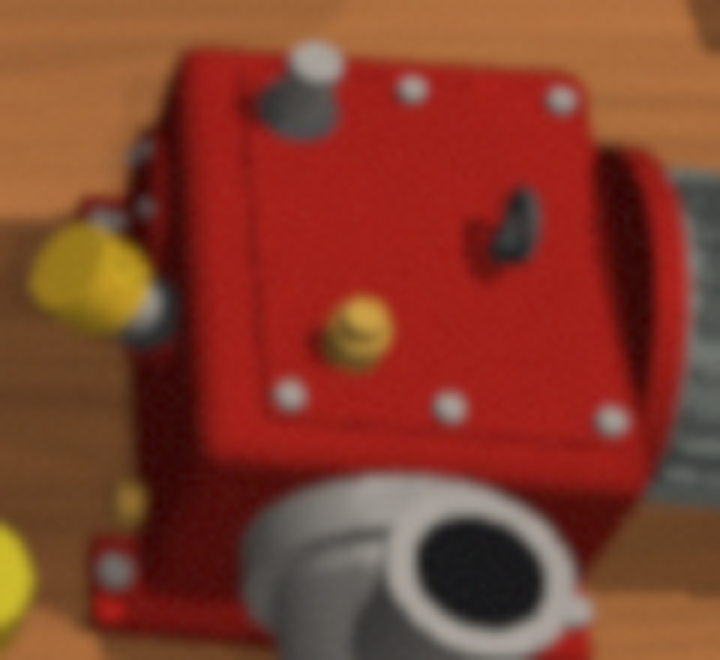

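View pics/c2.png

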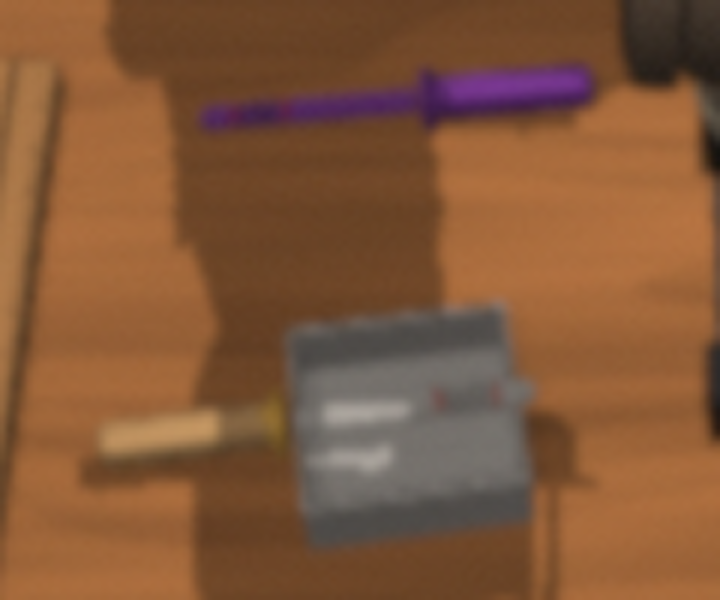

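View pics/c3.png

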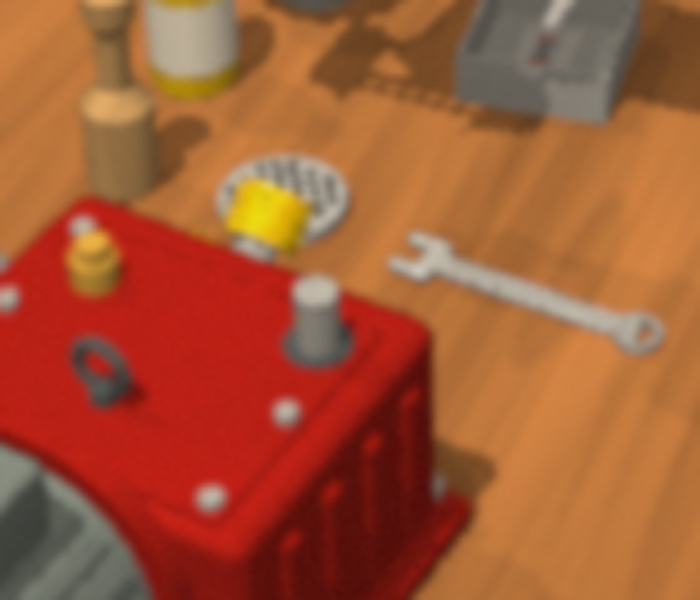

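```bash
python3 - <<'E'
from h import *
print("post",tri([("scene",422.7,175.5),("side",233.2,288.4)]), plane("scene",422.7,175.5,.212),plane("side",233.2,288.4,.212))
for n,f,b in [("scene","pics/scene0.png",(370,190,400,225)),("side","pics/side0.png",(210,262,236,284))]:
    im=cv2.imread(f);h=cv2.cvtColor(im,cv2.COLOR_BGR2HSV);m=cv2.inRange(h,(20,140,90),(35,255,255))
    x0,y0,x1,y1=b;ys,xs=np.nonzero(m[y0:y1,x0:x1]);print(n,xs.mean()+x0,ys.mean()+y0,len(xs),xs.min()+x0,xs.max()+x0,ys.min()+y0,ys.max()+y0)
print("cap",tri([("scene",385.3,211.3),("side",223.4,273)]))
# case top corners in scene
for u,v in [(370+190/6,165+55/6),(370+575/6,165+75/6),(370+215/6,165+455/6),(370+640/6,165+485/6)]:
    print(plane("scene",u,v,.168))
# gauge in scene
for u,v,z in [(180+105/6,160+440/6,.035),(180+270/6,160+418/6,.035),(180+530/6,160+388/6,.037)]: print("g",plane("scene",u,v,z))
E
```

```text
post (array([0.47059138, 0.32629278, 0.21003596]), [0.0005314200908614743, 0.0005314200908616134]) [0.47261511 0.32581755 0.212     ] [0.46925504 0.3278009  0.212     ]
scene 384.5833333333333 211.1969696969697 264 375 394 203 220
side 223.22619047619048 272.5595238095238 168 215 231 266 280
cap (array([0.55526726, 0.21993703, 0.15519017]), [0.00014044770160518633, 0.00014044770160518108])
[0.43250559 0.28208492 0.168     ]
[0.44750596 0.46644288 0.168     ]
[0.65925948 0.25870862 0.168     ]
[0.67579787 0.44198177 0.168     ]
g [ 0.55131734 -0.33434668  0.035     ]
g [ 0.53902194 -0.25062385  0.035     ]
g [ 0.52344467 -0.11675593  0.037     ]
```

Call:
move_arm(
  moves=[
    [0,0,-45,0,95],
    [25,-15,-35,0,95],
    [30,-20,-30,0,95],
    [30,-20,-30,0,95],
    [30,-20,-30,0,95],
    [30,-20,-30,0,95],
    [0,0,0,0,95],
    [0,0,0,0,95],
  ],
)

```text
time: 0.95
tcp_pos: [0.5261, 0.1493, 0.4014]
tool_rot: [0.708, 0.707, -0.002, -0.003]
force: [0.9, -0.6, -1.0]
opening: 1.002
```

```bash
python3 - <<'E'
from h import *
i=manip.camera_info("wrist");s=manip.get_state();print(s["tcp_pos"],s["tool_rot"],s["time"])
cv2.imwrite("pics/w1.png",manip.capture("wrist")[:,:,::-1])
np.save("w1.npy",i,allow_pickle=True)
E
```

```text
[0.52613801 0.14933691 0.4013674 ] [ 0.70770069  0.70650328 -0.0016599  -0.0031762 ] 0.95
```

View pics/w1.png

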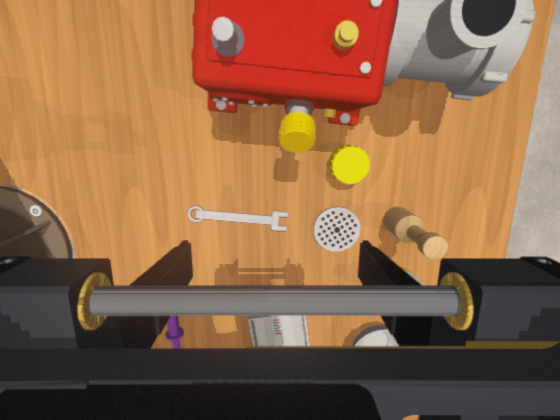

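```bash
python3 - <<'E'
from h import *
crop("wrist",190,0,400,190,3.8,"pics/c4.png","pics/w1.png")
E
```

```text
(no output)
```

View pics/c4.png

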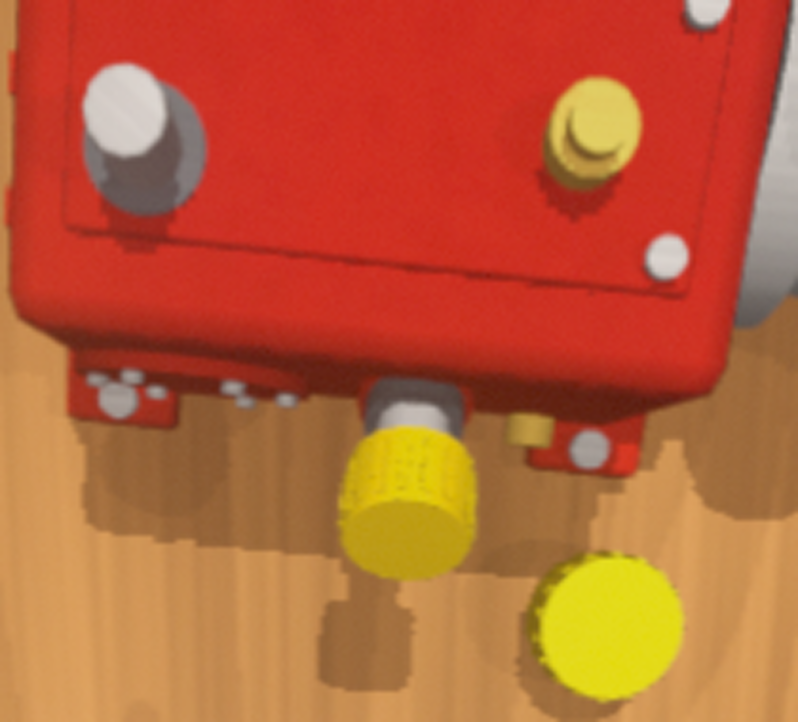

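```bash
python3 - <<'E'
from h import *
i=np.load("w1.npy",allow_pickle=True).item()
P=plane("wrist",297.1,142.1,.164,i);print("closed",P)
tz=np.array([-.0801,-.762,.643]);print("mouth",P-tz*.006,"capmid",P-tz*.016)
print("post",plane("wrist",222.9,28.9,.212,i))
a=plane("wrist",190+70/3.8,230/3.8,.17,i);b=plane("wrist",190+685/3.8,295/3.8,.17,i);print(np.degrees(np.arctan2(*(b-a)[[1,0]])))
# corner edges
print(plane("wrist",190+15/3.8,290/3.8,.165,i))
for n in("scene","side"): print(n,proj(n,P-tz*.016),proj(n,P),proj(n,[.4715,.326,.212]))
E
```

```text
closed [0.55391219 0.20662947 0.164     ]
mouth [0.55439279 0.21120147 0.160142  ] capmid [0.55519379 0.21882147 0.153712  ]
post [0.47045523 0.32526457 0.212     ]
-5.756614378746952
[0.42514355 0.28608228 0.165     ]
scene [384.77311247 211.53264572] [381.02931717 209.18084706] [422.69479718 175.18840117]
side [223.57434784 273.19927751] [225.70961597 268.11379971] [232.72821441 287.76123005]
```

Call:
move_arm(
  moves=[
    [0,0,0,0.1,95],
    [17,6,40,0,95],
    [17,6,40,0,95],
    [17,5,35,0,95],
    [17,5,35,0,95],
    [0,0,0,0,95],
    [0,0,0,0,95],
  ],
)

```text
time: 1.7
tcp_pos: [0.5573, 0.2094, 0.2389]
tool_rot: [0.747, 0.665, -0.006, -0.005]
force: [-0.6, 0.1, 0.2]
opening: 1.0
```

```bash
cat >> h.py <<'E'
def rel(P):
    from scipy.spatial.transform import Rotation as R
    s=manip.get_state();r=R.from_quat(s["tool_rot"]);print("t",round(s["time"],2),"tcp",s["tcp_pos"].round(4),"xax",r.as_matrix()[:,0].round(3),"zax",r.as_matrix()[:,2].round(3),"F",s["force"].round(1),"op",round(s["opening"]*95.1,1))
    for p in P: print("rel mm",(r.inv().apply(np.array(p)-s["tcp_pos"])*1000).round(1))
E
python3 -c "
from h import *
rel([[.5547,.2142,.1526]])"
```

```text
t 1.7 tcp [0.5573 0.2094 0.2389] xax [ 0.115  0.993 -0.003] zax [-0.016 -0.001 -1.   ] F [-0.6  0.1  0.2] op 95.1
rel mm [ 4.8 -1.8 86.3]
```

Call:
move_arm(
  moves=[
    [2,-1,40,-0.01,95],
    [2,0,35,0,95],
    [0,0,8,0,95],
    [0,0,0,0,95],
  ],
)

```text
time: 2.1
tcp_pos: [0.5587, 0.2101, 0.1592]
tool_rot: [0.744, 0.668, -0.003, -0.003]
force: [0.1, -0.1, -0.1]
opening: 0.999
```

```bash
python3 -c "
from h import *
rel([[.5547,.2142,.1526]])
crop('side',190,240,270,300,8,'pics/c5.png')
crop('wrist',100,0,420,300,2.4,'pics/c6.png')"
```

```text
t 2.1 tcp [0.5587 0.2101 0.1592] xax [ 0.108  0.994 -0.001] zax [-0.009 -0.    -1.   ] F [ 0.1 -0.1 -0.1] op 95.0
rel mm [ 3.7 -4.3  6.7]
```

View pics/c6.png

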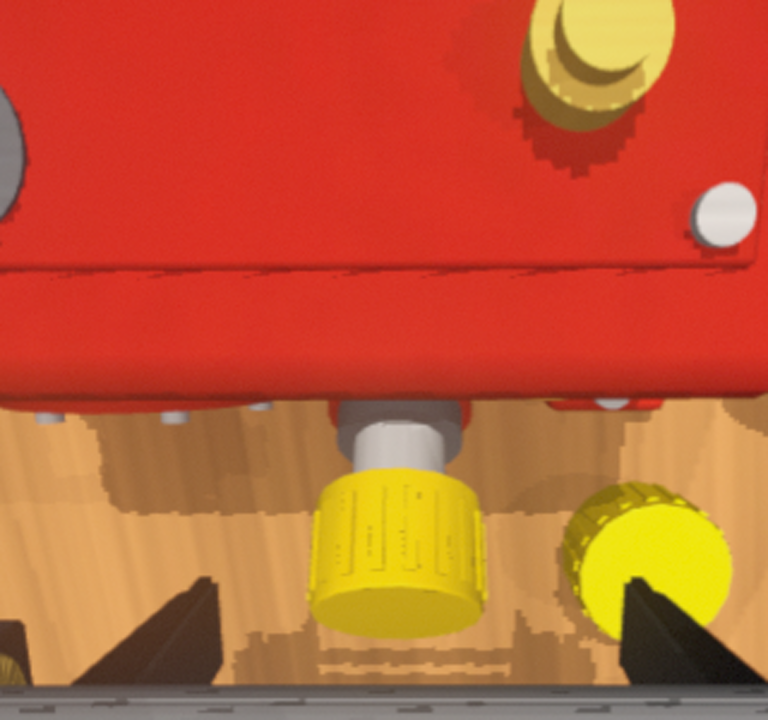

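Call:
move_arm(
  moves=[
    [3,-4,6,0,95],
    [1,-1,1,0,95],
    [0,0,0,0,46],
    [0,0,0,0,40],
    [0,0,0,0,40],
    [0,0,0,0,40],
    [0,0,0,0,40],
  ],
)

```text
time: 2.9
tcp_pos: [0.5559, 0.2157, 0.158]
tool_rot: [0.744, 0.668, 0.001, -0.001]
force: [-0.1, -0.0, -0.3]
opening: 0.632
```

```bash
python3 -c "
from h import *
rel([[.5547,.2142,.1526]])"
```

```text
t 2.9 tcp [0.5559 0.2157 0.158 ] xax [0.108 0.994 0.002] zax [ 0.     0.002 -1.   ] F [-0.1 -0.  -0.3] op 60.1
rel mm [-1.7 -1.1  5.4]
```

Call:
move_arm(
  moves=[
    [-1,0,6,0,40],
    [0,0,0,0,40],
    [0,0,0,0,40],
    [0,0,0,0,40],
    [0,0,0,0,40],
  ],
)

```text
time: 3.4
tcp_pos: [0.5544, 0.2147, 0.1511]
tool_rot: [0.744, 0.668, -0.0, -0.002]
force: [-1.2, 0.7, 2.0]
opening: 0.425
```

```bash
python3 -c "
from h import *
rel([[.5547,.2142,.1526]])
crop('wrist',100,0,420,300,2.4,'pics/c7.png')"
```

```text
t 3.4 tcp [0.5544 0.2147 0.1511] xax [0.108 0.994 0.002] zax [-0.003  0.002 -1.   ] F [-1.2  0.7  2. ] op 40.4
rel mm [-0.5  0.3 -1.5]
```

View pics/c7.png

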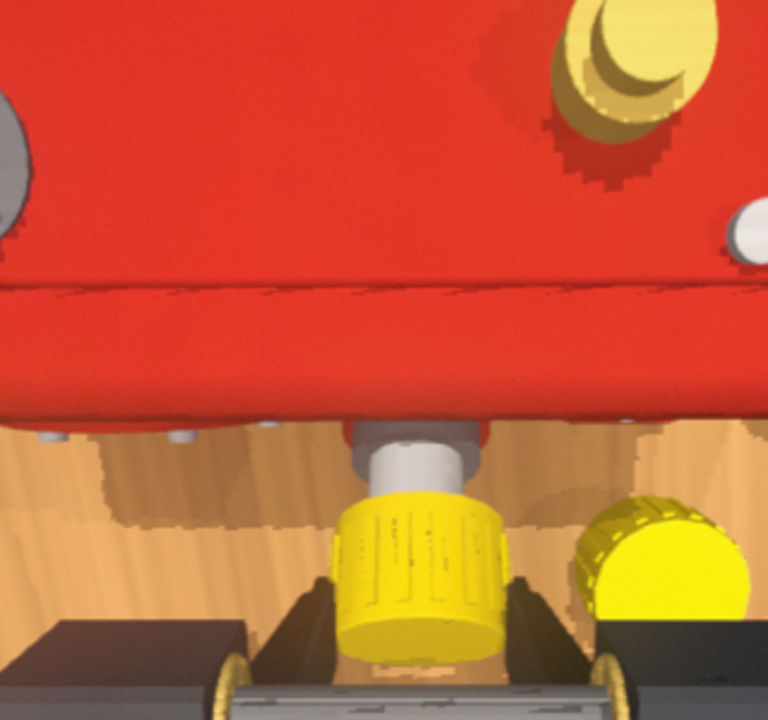

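Call:
move_arm(
  moves=[
    [0,0,0,0,20],
    [0,0,0,0,20],
    [0,0,0,0,20],
  ],
)

```text
time: 3.75
tcp_pos: [0.5543, 0.2147, 0.151]
tool_rot: [0.744, 0.668, -0.001, -0.002]
force: [-2.5, 0.3, 0.8]
opening: 0.39
```

```bash
python3 -c "
from h import *
rel([[.5547,.2142,.1526]])
crop('wrist',100,0,420,300,2.4,'pics/c8.png')"
```

```text
t 3.75 tcp [0.5543 0.2147 0.151 ] xax [0.108 0.994 0.002] zax [-0.003  0.002 -1.   ] F [-2.5  0.3  0.8] op 37.1
rel mm [-0.5  0.4 -1.6]
```

View pics/c8.png

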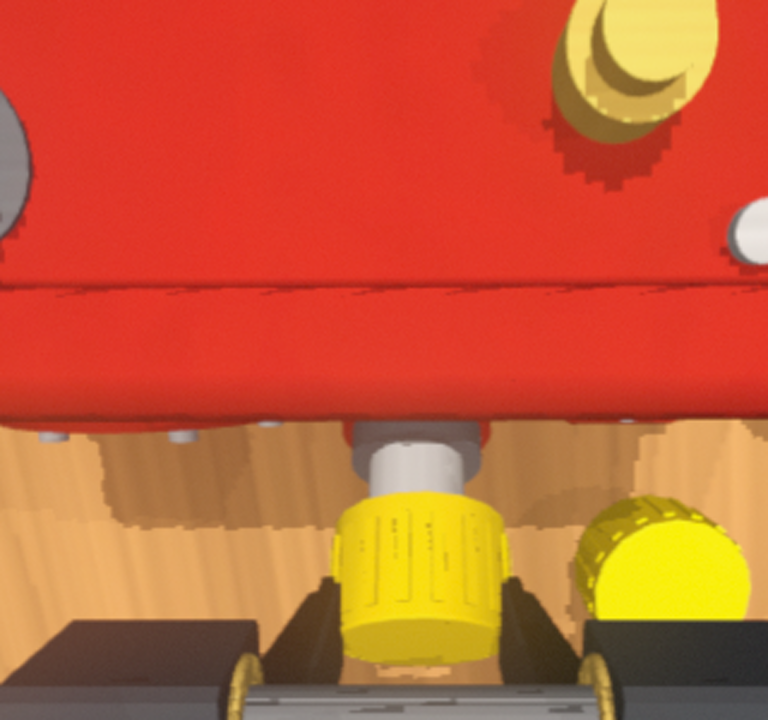

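Call:
move_arm(
  moves=[
    [-8,0,-6,0,20],
    [-12,0,-10,0,20],
    [-15,0,-13,0,20],
    [-15,0,-13,0,20],
    [0,0,-30,0,20],
    [0,0,-40,0,20],
    [0,0,0,0,20],
    [0,0,0,0,20],
  ],
)

```text
time: 4.6
tcp_pos: [0.5497, 0.1547, 0.2737]
tool_rot: [0.745, 0.667, 0.002, 0.001]
force: [0.1, 0.4, -1.3]
opening: 0.389
```

```bash
python3 -c "
from h import *
rel([[.4705,.326,.219]])
crop('wrist',60,0,440,300,2,'pics/c9.png')
crop('side',180,200,300,300,6,'pics/c10.png')"
```

```text
t 4.6 tcp [0.5497 0.1547 0.2737] xax [0.111 0.994 0.002] zax [ 0.003  0.001 -1.   ] F [ 0.1  0.4 -1.3] op 37.0
rel mm [161.3 -98.   54.7]
```

View pics/c9.png

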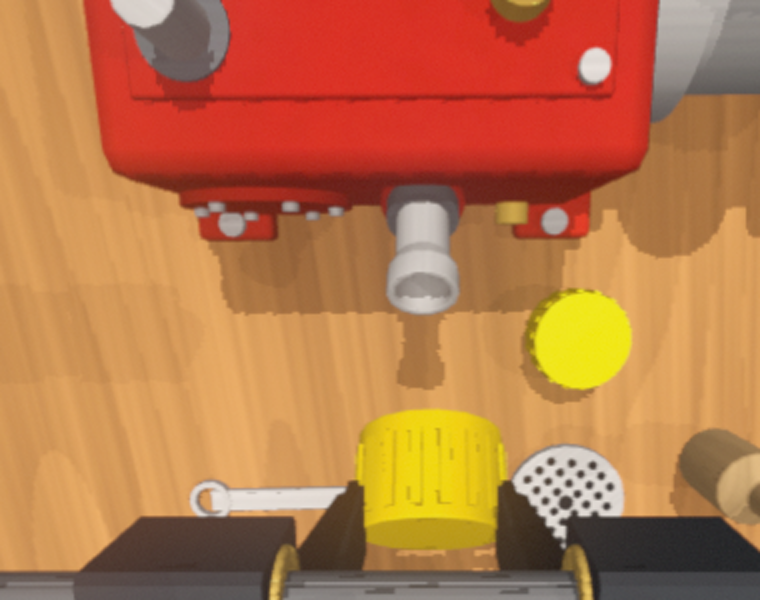

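View pics/c10.png

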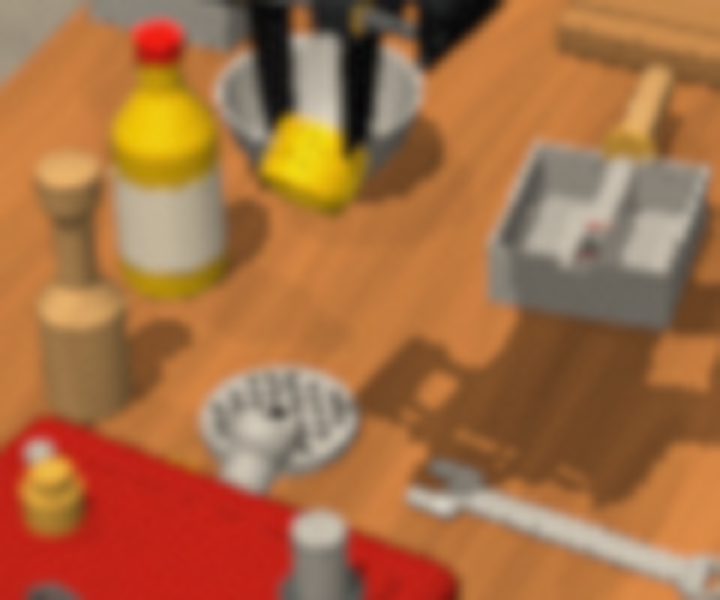

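Call:
move_arm(
  moves=[
    [30,-30,0,0,20],
    [35,-30,0,0,20],
    [35,-25,0,0,20],
    [25,-10,0,0,20],
    [0,0,0,0,20],
    [0,0,0,0,20],
  ],
)

```text
time: 5.3
tcp_pos: [0.4652, 0.2914, 0.2674]
tool_rot: [0.746, 0.666, -0.003, -0.001]
force: [-0.1, -0.7, -1.2]
opening: 0.388
```

```bash
python3 -c "
from h import *
rel([[.4705,.326,.219]])
crop('wrist',60,0,440,300,2,'pics/c11.png')
crop('side',180,200,300,300,6,'pics/c12.png')"
```

```text
t 5.3 tcp [0.4652 0.2914 0.2674] xax [ 0.113  0.994 -0.003] zax [-0.006 -0.003 -1.   ] F [-0.1 -0.7 -1.2] op 36.9
rel mm [35.2  1.6 48.3]
```

View pics/c11.png

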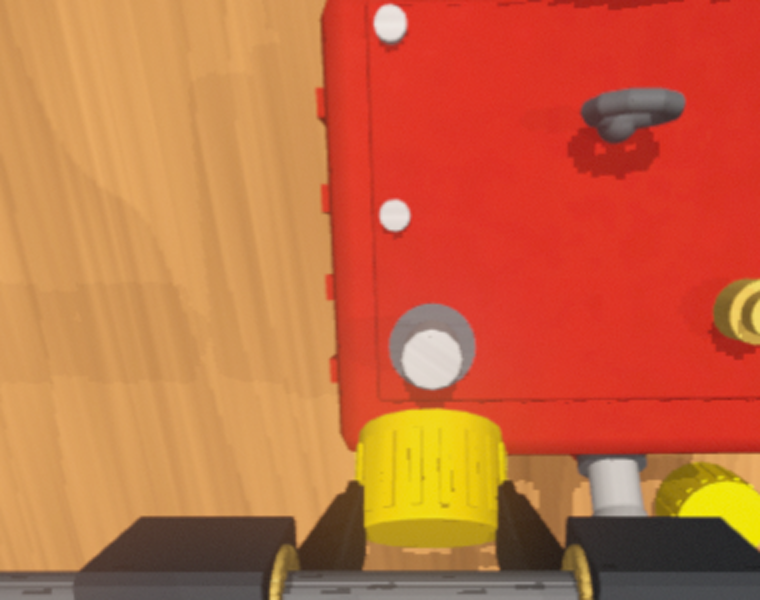

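View pics/c12.png

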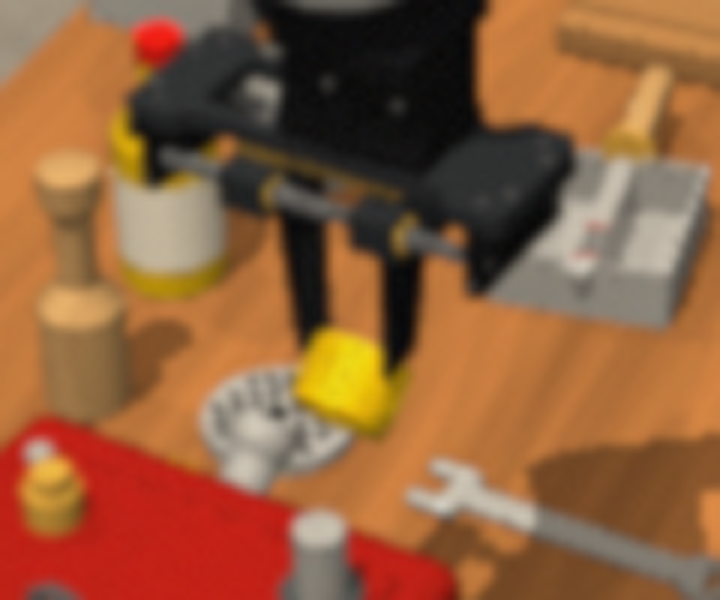

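Call:
move_arm(
  moves=[
    [0,1,20,0,20],
    [0,1,18,0,20],
    [0,0,8,0,20],
    [0,0,0,0,20],
    [0,0,0,0,20],
  ],
)

```text
time: 5.9
tcp_pos: [0.4702, 0.2861, 0.2205]
tool_rot: [0.749, 0.663, -0.003, -0.001]
force: [0.7, -0.4, -1.6]
opening: 0.392
```

```bash
python3 -c "
from h import *
rel([[.4705,.326,.219]])
crop('side',180,220,280,300,7,'pics/c13.png')"
```

```text
t 5.9 tcp [0.4702 0.2861 0.2205] xax [ 0.121  0.993 -0.003] zax [-0.005 -0.003 -1.   ] F [ 0.7 -0.4 -1.6] op 37.3
rel mm [39.7 -4.5  1.4]
```

View pics/c13.png

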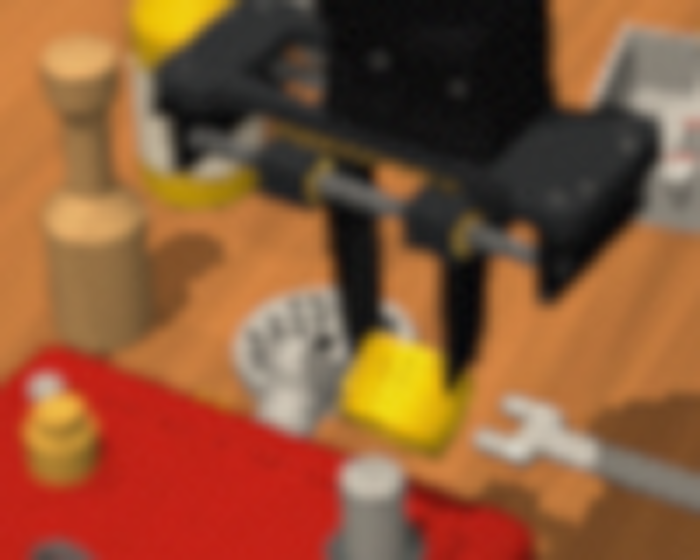

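Call:
move_arm(
  moves=[
    [6,-4,2,-0.015,20],
    [6,-1,0,0,20],
    [5,0,0,0,20],
    [4,0,0,0,20],
    [0,0,0,0,20],
  ],
)

```text
time: 6.45
tcp_pos: [0.4678, 0.31, 0.2204]
tool_rot: [0.743, 0.669, -0.001, -0.0]
force: [-0.5, -0.6, -0.8]
opening: 0.391
```

```bash
python3 -c "
from h import *
rel([[.4705,.326,.219]])
crop('side',180,220,280,300,7,'pics/c14.png')"
```

```text
t 6.45 tcp [0.4678 0.31   0.2204] xax [ 0.104  0.995 -0.001] zax [-0.002 -0.001 -1.   ] F [-0.5 -0.6 -0.8] op 37.2
rel mm [16.2  1.1  1.4]
```

View pics/c14.png

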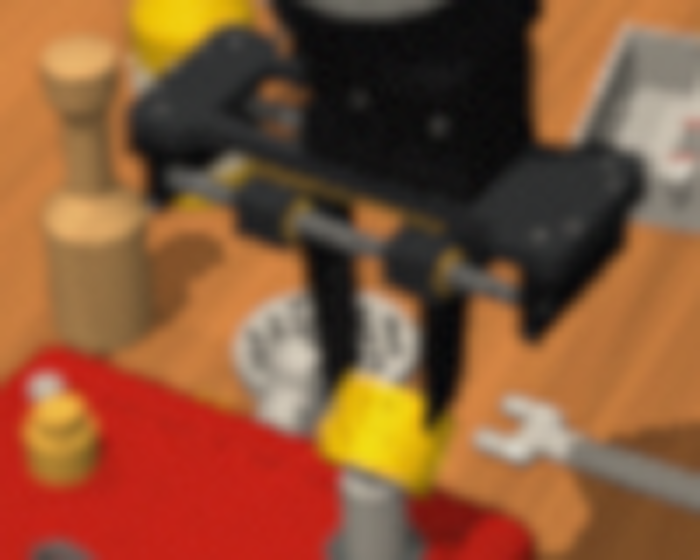

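Call:
move_arm(
  moves=[
    [5,0,0,0,20],
    [5,0,0,0,20],
    [5,0,0,0,20],
    [0,0,0,0,20],
  ],
)

```text
time: 6.9
tcp_pos: [0.4696, 0.3261, 0.2206]
tool_rot: [0.743, 0.669, -0.001, -0.0]
force: [-0.5, -0.2, 0.0]
opening: 0.214
```

```bash
python3 -c "
from h import *
rel([[.4705,.326,.219]])
crop('side',180,220,280,300,7,'pics/c15.png')"
```

```text
t 6.9 tcp [0.4696 0.3261 0.2206] xax [ 0.104  0.995 -0.001] zax [-0.001 -0.001 -1.   ] F [-0.5 -0.2  0. ] op 20.3
rel mm [-0.   0.9  1.6]
```

View pics/c15.png

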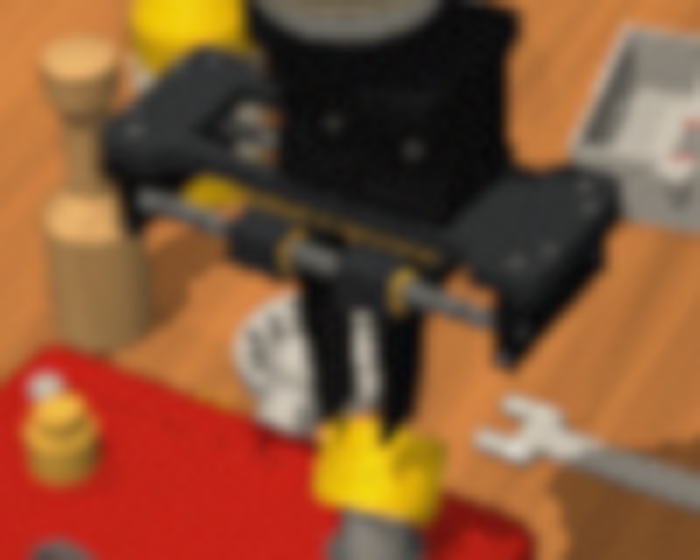

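Call:
move_arm(
  moves=[
    [0,0,-15,0,20],
    [0,0,-25,0,20],
    [-20,0,-30,0,60],
    [-20,0,-10,0,95],
    [0,0,0,0,95],
  ],
)

```text
time: 7.45
tcp_pos: [0.465, 0.2851, 0.3025]
tool_rot: [0.743, 0.67, -0.002, -0.0]
force: [0.5, 0.2, 0.3]
opening: 0.406
```

```bash
python3 -c "
from h import *
rel([[.4705,.326,.219]])
crop('side',180,220,280,300,7,'pics/c16.png')
i=manip.camera_info('wrist');np.save('w2.npy',i,allow_pickle=True)
crop('wrist',60,0,440,300,2,'pics/c17.png')"
```

```text
t 7.45 tcp [0.465  0.2851 0.3025] xax [ 0.103  0.995 -0.003] zax [-0.004 -0.002 -1.   ] F [0.5 0.2 0.3] op 38.7
rel mm [41.5  1.6 83.4]
```

View pics/c16.png

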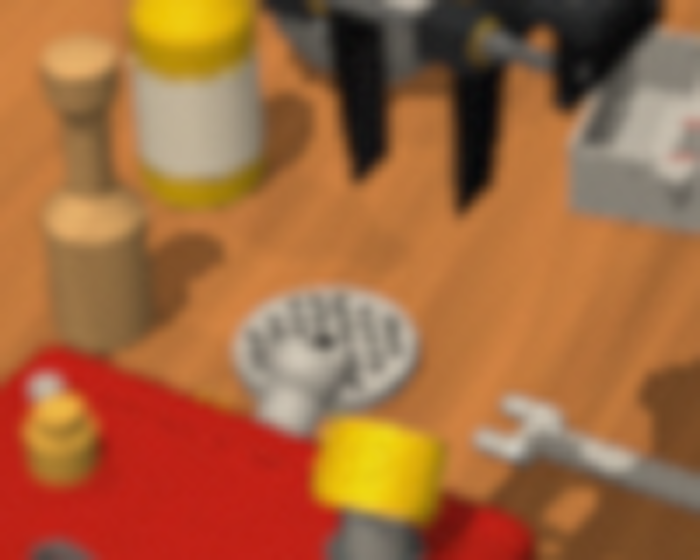

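View pics/c17.png

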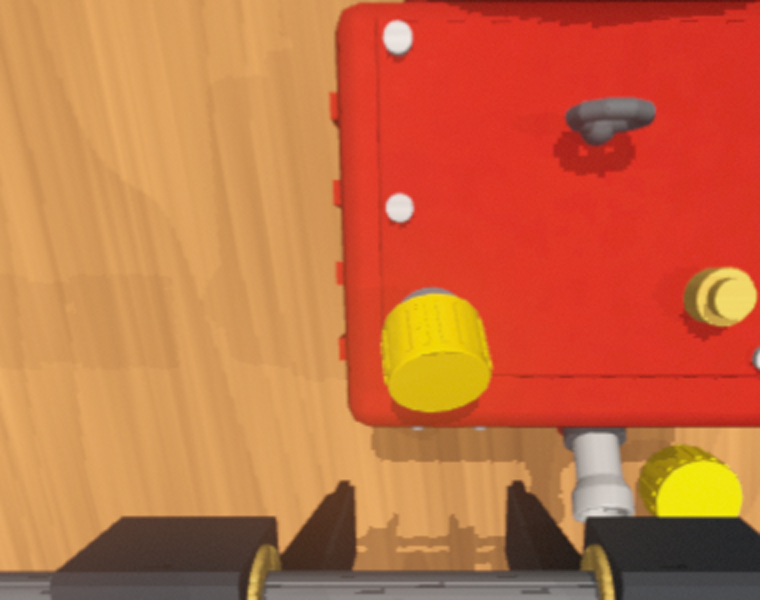

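```bash
python3 - <<'E'
from h import *
i=np.load("w2.npy",allow_pickle=True).item()
s=manip.capture("side");w=manip.capture("wrist")
out=[]
for n,im,b in [("wrist",w,(240,130,315,215)),("side",s,(218,270,250,300))]:
    h=cv2.cvtColor(im,cv2.COLOR_RGB2HSV);m=cv2.inRange(h,(22,150,90),(35,255,255));x0,y0,x1,y1=b
    ys,xs=np.nonzero(m[y0:y1,x0:x1]);c=(xs.mean()+x0,ys.mean()+y0);print(n,c,len(xs));out.append(c)
X,e=tri([("wrist",*out[0],i),("side",*out[1])]);print(X,e)
for z in(.225,.235,.24):print(z,plane("wrist",280,191,z,i))
for th in (20,35,50):
  for z0 in (.222,):
    n=np.array([-.104*np.sin(np.radians(th)),-.995*np.sin(np.radians(th)),np.cos(np.radians(th))])
    print(th,"pred closed",proj("wrist",X+n*.016,i),"side",proj("side",X+n*.016))
E
```

```text
wrist (np.float64(277.7748950782144), np.float64(177.12476154139642)) 2621
side (np.float64(233.98907103825135), np.float64(286.551912568306)) 183
[0.47154342 0.31699396 0.20916195] [0.0006757630598270315, 0.000675763059827047]
0.225 [0.4718028 0.3070355 0.225    ]
0.235 [0.47187733 0.30891147 0.235     ]
0.24 [0.47191459 0.30984945 0.24      ]
20 pred closed [278.47549039 185.66538802] side [235.16000825 280.96319439]
35 pred closed [278.44658216 189.59793736] side [235.92114088 280.73133683]
50 pred closed [278.41382588 192.5360054 ] side [236.56380115 280.89394248]
```

Call:
move_arm(
  moves=[
    [-15,2,0,0,0],
    [-10,1,10,0,0],
    [-5,0,20,0,0],
    [0,0,20,0,0],
    [0,0,15,0,0],
    [0,0,6,0,0],
    [0,0,0,0,0],
  ],
)

```text
time: 8.35
tcp_pos: [0.4624, 0.2519, 0.2208]
tool_rot: [0.742, 0.67, -0.007, -0.002]
force: [-0.1, 0.5, -0.4]
opening: 0.101
```

```bash
python3 -c "
from h import *
rel([[.4705,.302,.230]])
crop('wrist',60,0,440,300,2,'pics/c18.png')"
```

```text
t 8.35 tcp [0.4624 0.2519 0.2208] xax [ 0.101  0.995 -0.008] zax [-0.013 -0.006 -1.   ] F [-0.1  0.5 -0.4] op 9.6
rel mm [50.5  2.9 -9.6]
```

View pics/c18.png

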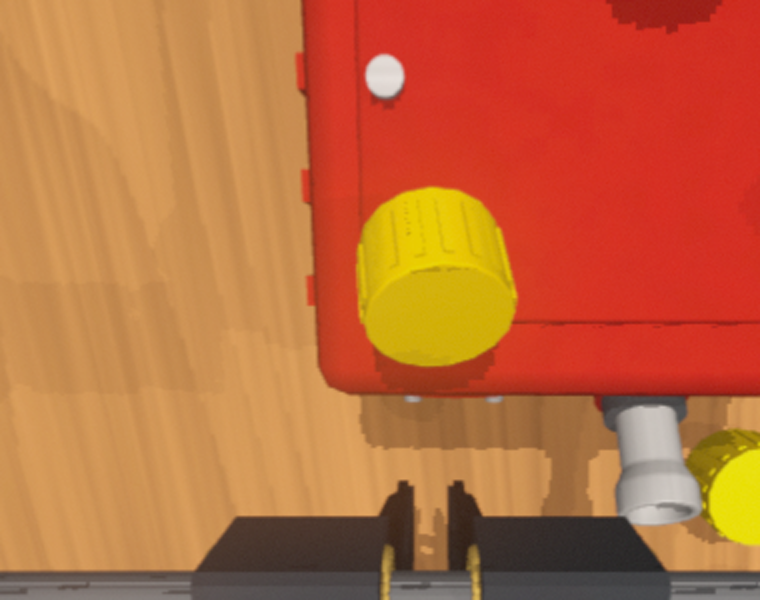

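Call:
move_arm(
  moves=[
    [12,2,-8,0,0],
    [12,1,-1,0,0],
    [10,0,0,0,0],
    [6,0,0,0,0],
    [4,0,0,0,0],
  ],
)

```text
time: 8.9
tcp_pos: [0.4717, 0.3002, 0.2332]
tool_rot: [0.742, 0.67, -0.005, -0.001]
force: [-1.1, 0.0, -0.8]
opening: 0.005
```

```bash
python3 -c "
from h import *
rel([[.4705,.302,.230]])
crop('wrist',60,0,440,300,2,'pics/c19.png')"
```

```text
t 8.9 tcp [0.4717 0.3002 0.2332] xax [ 0.101  0.995 -0.005] zax [-0.009 -0.004 -1.   ] F [-1.1  0.  -0.8] op 0.5
rel mm [ 1.7 -1.4  3.2]
```

View pics/c19.png

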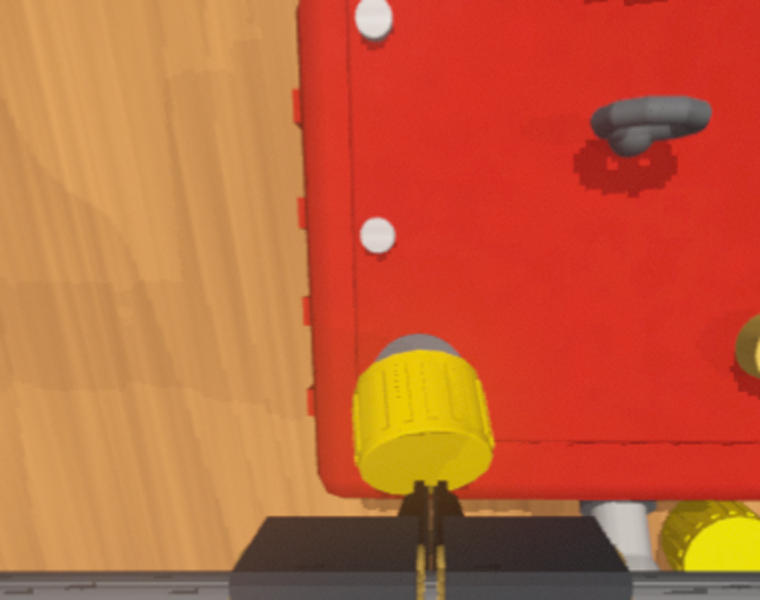

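Call:
move_arm(
  moves=[
    [4,-1,2,0,0],
    [4,0,0,0,0],
    [4,0,0,0,0],
    [0,0,0,0,0],
  ],
)

```text
time: 9.35
tcp_pos: [0.4716, 0.3135, 0.2306]
tool_rot: [0.742, 0.671, -0.005, -0.002]
force: [-0.1, -0.0, 0.8]
opening: 0.007
```

```bash
python3 -c "
from h import *
rel([[.4705,.302,.230]])
crop('side',180,220,280,300,7,'pics/c21.png')
crop('wrist',60,0,440,300,2,'pics/c20.png')"
```

```text
t 9.35 tcp [0.4716 0.3135 0.2306] xax [ 0.101  0.995 -0.005] zax [-0.009 -0.004 -1.   ] F [-0.1 -0.   0.8] op 0.7
rel mm [-11.5   0.    0.6]
```

View pics/c20.png

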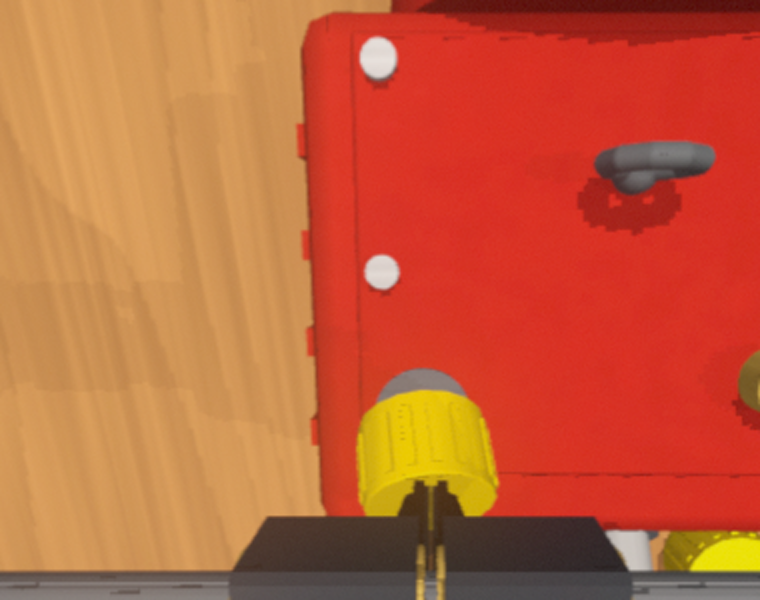

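View pics/c21.png

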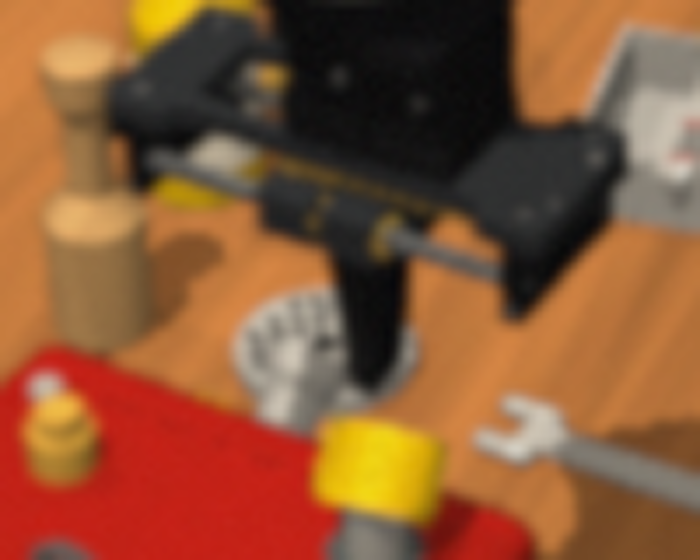

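```bash
python3 - <<'E'
from h import *
from scipy.spatial.transform import Rotation as R
s=manip.get_state();r=R.from_quat(s["tool_rot"])
for dx in(-10,-5,0,5,10):
    p=s["tcp_pos"]+r.apply([dx/1000,0,.014]);q=proj("wrist",p);print(dx,p.round(4),((q-[60,0])*2).round(0),"side",((proj("side",p)-[180,220])*7).round(0))
n=np.array([-.104*.74,-.995*.74,.67]);c=np.array([.4715,.317,.209])
m=np.array([.104*.67,.995*.67,.74])
for nm,p in [("center",c),("closed",c+n*.016),("closed top",c+n*.016+m*.0225),("closed bottom",c+n*.016-m*.0225),("open top",c-n*.016+m*.0225)]:
    print(nm,p.round(4),((proj("wrist",p)-[60,0])*2).round(0),"side",((proj("side",p)-[180,220])*7).round(0))
E
```

```text
-10 [0.4705 0.3031 0.2166] [428. 509.] side [398. 429.]
-5 [0.471  0.3081 0.2166] [428. 495.] side [391. 437.]
0 [0.4715 0.313  0.2166] [428. 481.] side [384. 444.]
5 [0.472  0.318  0.2165] [428. 467.] side [377. 452.]
10 [0.4725 0.323  0.2165] [428. 452.] side [370. 460.]
center [0.4715 0.317  0.209 ] [427. 463.] side [380. 466.]
closed [0.4703 0.3052 0.2197] [427. 507.] side [395. 426.]
closed top [0.4718 0.3202 0.2364] [426. 481.] side [373. 415.]
closed bottom [0.4687 0.2902 0.2031] [427. 528.] side [417. 438.]
open top [0.4743 0.3438 0.2149] [427. 389.] side [341. 495.]
```

```bash
python3 - <<'E'
from h import *
print(manip.tip_reach,[a for a in dir(manip) if a[0]!='_'])
i=np.load("w2.npy",allow_pickle=True).item()
for z in(.014,0,-.014): 
    p=np.array([.465,.2851,.3025])-[0,0,z]; print(z,[((proj("side",p+np.array([d,0,0]))-[180,220])*7).round(0) for d in(-.019,.019)],[((proj("wrist",p+np.array([d,0,0]),i)-[60,0])*2).round(0) for d in(-.019,.019)])
E
```

```text
0.014 ['PlanningError', 'camera_info', 'capture', 'finish_job', 'get_state', 'tip_reach']
0.014 [array([473., 267.]), array([380., 243.])] [array([372., 489.]), array([485., 478.])]
0 [array([473., 237.]), array([379., 212.])] [array([368., 504.]), array([489., 493.])]
-0.014 [array([472., 206.]), array([378., 182.])] [array([363., 522.]), array([493., 510.])]
```

```bash
python3 - <<'E'
from h import *
print(tri([("side",232.9,275.4),("wrist",275,241)]))
i=np.load("w2.npy",allow_pickle=True).item()
print(tri([("side",180+370/7,220+180/7),("wrist",60+512/2,241,i)]))
print(tri([("side",180+465/7,220+210/7),("wrist",60+350/2,241,i)]))
crop("side",200,200,290,300,6,"pics/c22.png")
E
```

```text
(array([0.47236205, 0.32373294, 0.25105656]), [0.0016326725766387525, 0.0016326725766389076])
(array([0.48699776, 0.29274037, 0.32081649]), [0.0033209910723712905, 0.003320991072371271])
(array([0.44384195, 0.2991847 , 0.32409334]), [0.0016580437321679024, 0.00165804373216779])
```

View pics/c22.png

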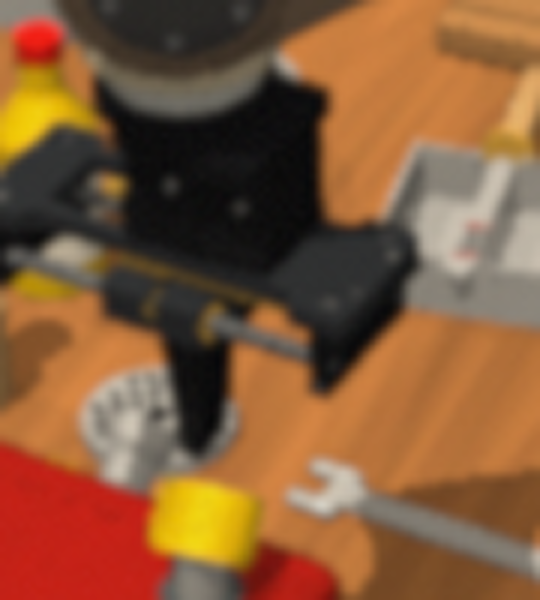

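Call:
move_arm(
  moves=[
    [-15,0,0,0,0],
    [-18,0,0,0,0],
    [-10,0,5,0,0],
    [0,0,15,0,0],
    [0,0,12,0,0],
    [0,0,0,0,0],
  ],
)

```text
time: 10.1
tcp_pos: [0.4662, 0.2627, 0.198]
tool_rot: [0.743, 0.669, -0.005, -0.001]
force: [0.6, -0.3, 0.4]
opening: 0.004
```

```bash
python3 -c "
from h import *
rel([[.4705,.302,.196]])
crop('side',200,200,290,300,6,'pics/c23.png')
crop('wrist',60,0,440,300,2,'pics/c24.png')"
```

```text
t 10.1 tcp [0.4662 0.2627 0.198 ] xax [ 0.104  0.995 -0.005] zax [-0.008 -0.004 -1.   ] F [ 0.6 -0.3  0.4] op 0.4
rel mm [39.6  0.2  1.8]
```

View pics/c24.png

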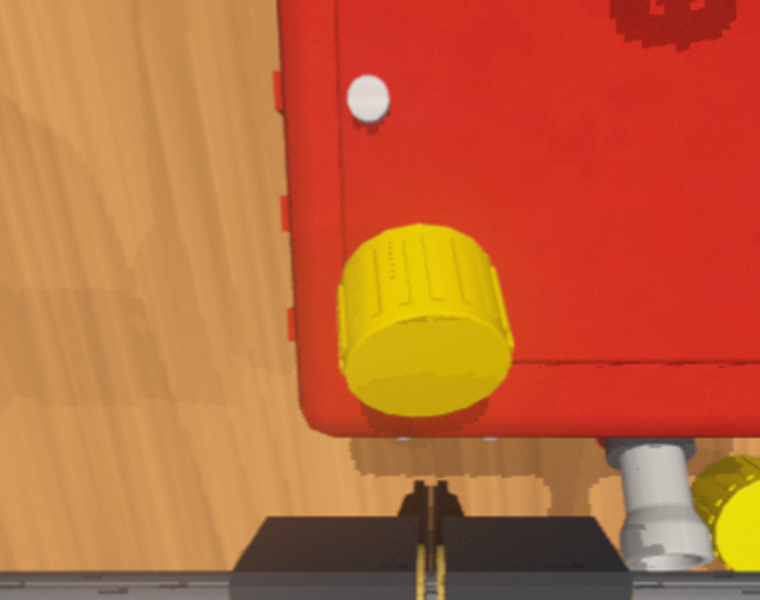

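View pics/c23.png

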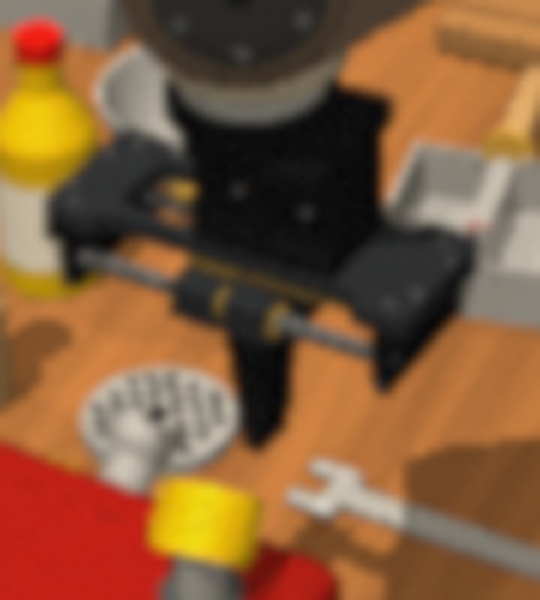

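Call:
move_arm(
  moves=[
    [10,0,0,0,0],
    [10,0,0,0,0],
    [6,0,0,0,0],
    [4,0,0,0,0],
    [4,0,0,0,0],
    [0,0,0,0,0],
  ],
)

```text
time: 10.8
tcp_pos: [0.4712, 0.301, 0.201]
tool_rot: [0.742, 0.67, -0.002, -0.0]
force: [0.4, 0.5, 0.6]
opening: 0.002
```

```bash
python3 -c "
from h import *
rel([[.4705,.302,.196]])
crop('side',200,200,290,300,6,'pics/c25.png')
crop('wrist',60,0,440,300,2,'pics/c26.png')"
```

```text
t 10.8 tcp [0.4712 0.301  0.201 ] xax [ 0.103  0.995 -0.003] zax [-0.004 -0.002 -1.   ] F [0.4 0.5 0.6] op 0.2
rel mm [ 0.9 -0.8  5. ]
```

View pics/c26.png

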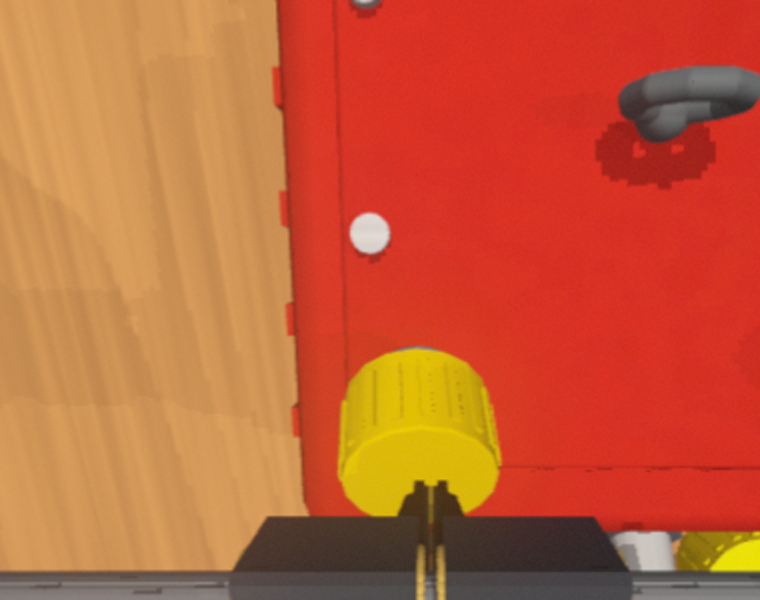

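View pics/c25.png

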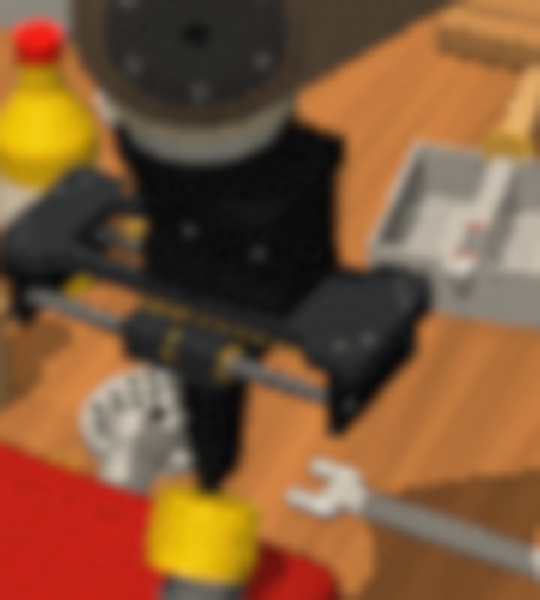

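Call:
move_arm(
  moves=[
    [4,0,3,0,0],
    [4,0,1,0,0],
    [4,0,0,0,0],
    [0,0,0,0,0],
  ],
)

```text
time: 11.3
tcp_pos: [0.4736, 0.3078, 0.2004]
tool_rot: [0.743, 0.67, -0.004, 0.004]
force: [-0.5, 1.2, 0.7]
opening: 0.005
```

```bash
python3 -c "
from h import *
rel([[.4705,.302,.196]])
crop('side',200,200,290,300,6,'pics/c27.png')
crop('wrist',60,0,440,300,2,'pics/c28.png')"
```

```text
t 11.3 tcp [0.4736 0.3078 0.2004] xax [ 0.103  0.995 -0.01 ] zax [-0.001 -0.01  -1.   ] F [-0.5  1.2  0.7] op 0.5
rel mm [-6.  -2.5  4.5]
```

View pics/c28.png

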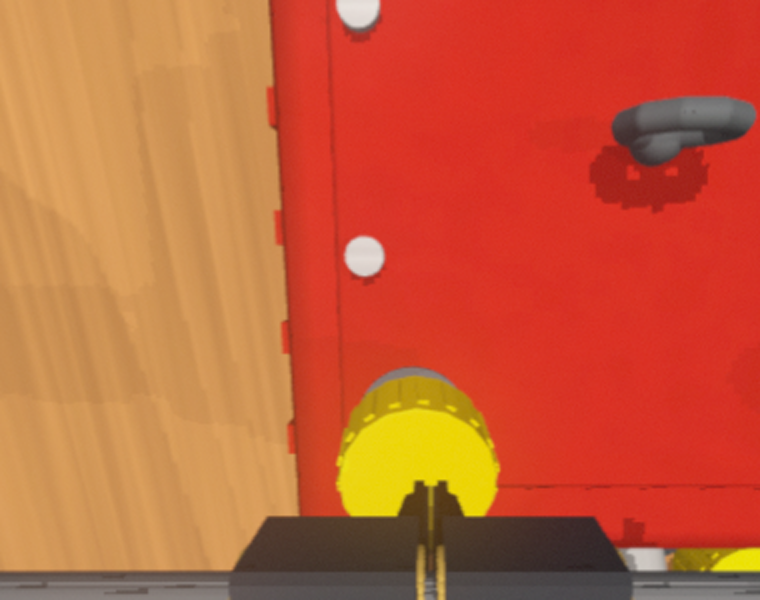

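View pics/c27.png

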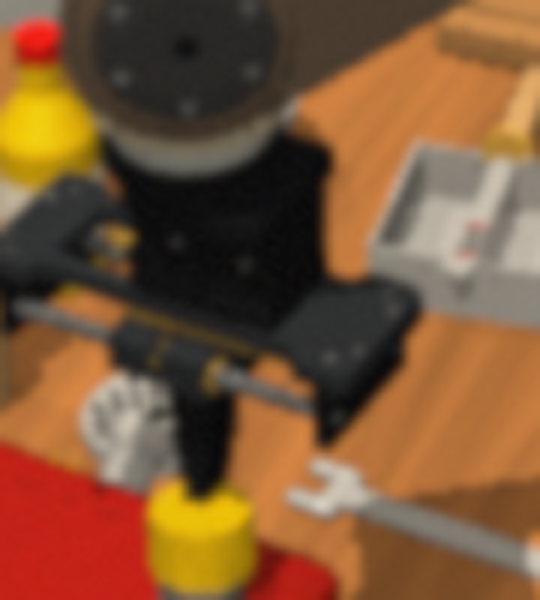

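Call:
move_arm(
  moves=[
    [-5,0,-8,0,0],
    [-15,0,-20,0,30],
    [-20,0,-40,0,60],
    [-10,0,-45,0,95],
    [0,0,-20,0,95],
    [0,0,0,0,95],
  ],
)

```text
time: 12.0
tcp_pos: [0.4672, 0.2558, 0.3382]
tool_rot: [0.743, 0.67, -0.006, 0.003]
force: [0.2, -0.6, -0.3]
opening: 0.37
```

```bash
python3 -c "
from h import *
rel([[.4705,.302,.196]])
i=manip.camera_info('wrist');np.save('w3.npy',i,allow_pickle=True)
crop('wrist',60,0,440,300,2,'pics/c30.png')
crop('side',200,200,290,300,6,'pics/c29.png')
cv2.imwrite('pics/w3.png',manip.capture('wrist')[:,:,::-1])"
```

```text
t 12.0 tcp [0.4672 0.2558 0.3382] xax [ 0.103  0.995 -0.013] zax [-0.005 -0.012 -1.   ] F [ 0.2 -0.6 -0.3] op 35.2
rel mm [ 48.1  -0.9 141.6]
```

View pics/c30.png

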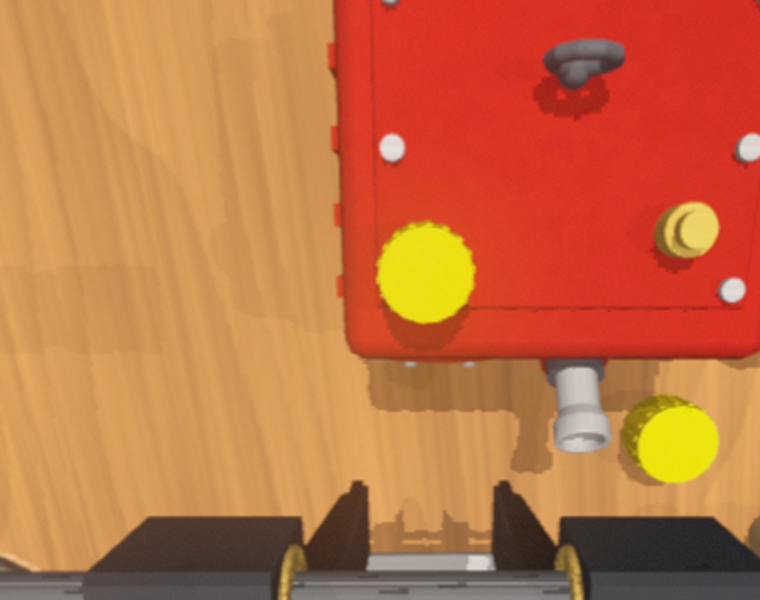

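View pics/c29.png

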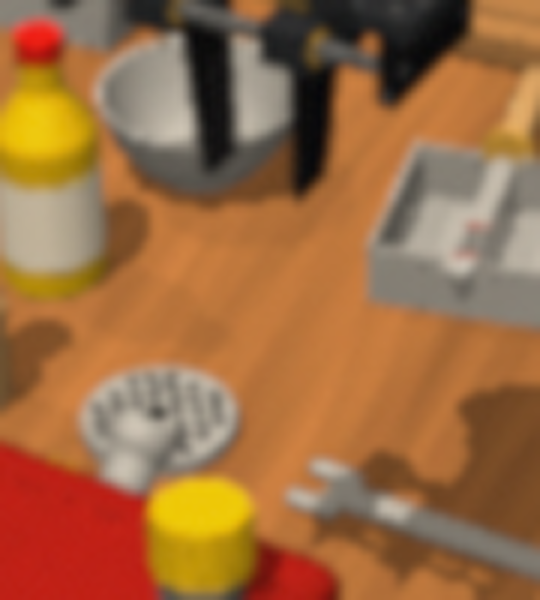

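```bash
python3 - <<'E'
from h import *
i=np.load("w3.npy",allow_pickle=True).item()
print("cap top",plane("wrist",274,137,.218,i), tri([("wrist",274,137,i),("side",200+202/6,200+505/6)]))
print("mouth",plane("wrist",351,220,.160,i))
print(tri([("wrist",312.5,241.5,i),("side",235.8,227.5)]),tri([("wrist",240,241.5,i),("side",250,231.7)]))
s=manip.get_state();print(s["opening"]*95)
crop("wrist",180,200,380,300,4,"pics/c31.png","pics/w3.png")
crop("side",215,180,275,240,10,"pics/c32.png")
E
```

```text
cap top [0.47297349 0.31944796 0.218     ] (array([0.47247133, 0.31918968, 0.21860634]), [0.0005783884913962981, 0.0005783884913961498])
mouth [0.55366174 0.21258732 0.16      ]
(array([0.48856958, 0.26505254, 0.35984659]), [0.0013321252624152909, 0.0013321252624152208]) (array([0.4480742 , 0.26806181, 0.3589576 ]), [0.002141725212898557, 0.002141725212898517])
46.9936149776674
```

View pics/c31.png

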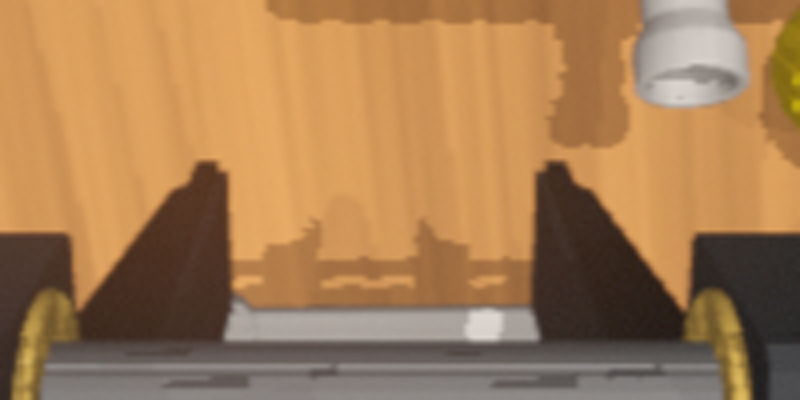

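View pics/c32.png

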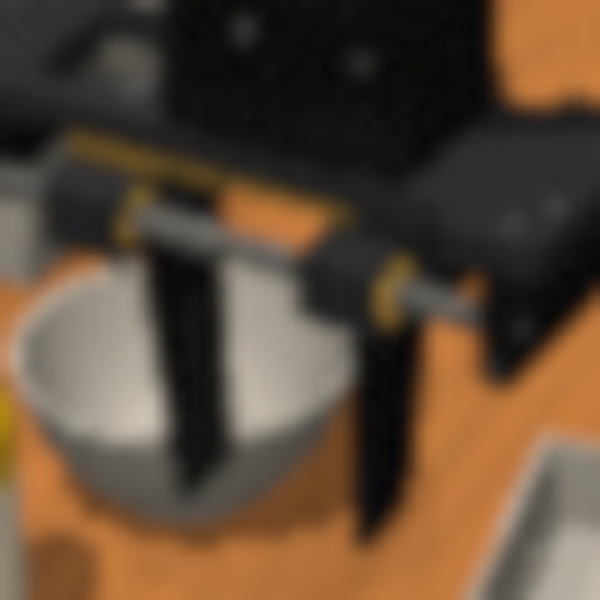

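Call:
move_arm(
  moves=[
    [-20,0,-30,0,95],
    [-42,13,-10,0,95],
    [-45,13,0,0,95],
    [-46,14,0,0,95],
    [-46,14,0,0,95],
    [-46,14,0,0,95],
    [-46,14,0,0,95],
    [-46,14,0,0,95],
    [-46,14,0,0,95],
    [-46,14,0,0,95],
  ],
)

```text
time: 13.2
tcp_pos: [0.5476, -0.1925, 0.3646]
tool_rot: [0.738, 0.675, -0.018, -0.007]
force: [1.3, 0.0, 0.4]
opening: 1.002
```

Call:
move_arm(
  moves=[
    [-46,14,0,0,95],
    [-30,8,0,-0.12,95],
    [0,0,0,-0.12,95],
    [0,0,0,0,95],
    [0,0,0,0,95],
  ],
)

```text
time: 13.7
tcp_pos: [0.5625, -0.2791, 0.3537]
tool_rot: [0.652, 0.758, -0.018, -0.017]
force: [0.1, 0.1, 0.2]
opening: 0.998
```

```bash
python3 -c "
from h import *
rel([[.545,-.29,.035]])
i=manip.camera_info('wrist');np.save('w4.npy',i,allow_pickle=True)
cv2.imwrite('pics/w4.png',manip.capture('wrist')[:,:,::-1])"
```

```text
t 13.7 tcp [ 0.5625 -0.2791  0.3537] xax [-0.149  0.989  0.002] zax [-0.05  -0.005 -0.999] F [0.1 0.1 0.2] op 94.9
rel mm [ -8.9  -2.8 319.2]
```

View pics/w4.png

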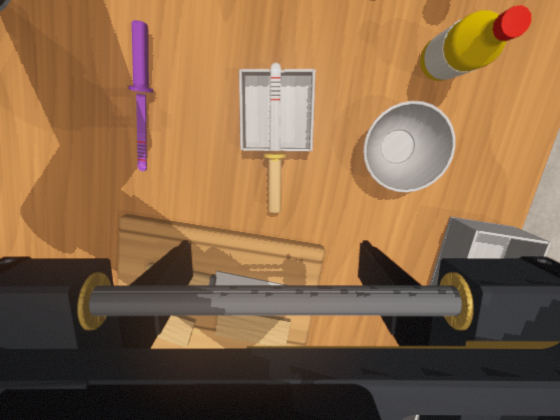

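```bash
python3 - <<'E'
from h import *
i=np.load("w4.npy",allow_pickle=True).item()
t=plane("wrist",276,65,.037,i);c=plane("wrist",275,155,.035,i);e=plane("wrist",274,212,.04,i)
print(t,c,e,np.linalg.norm(t-c),np.linalg.norm(c-e));d=t-e;print(np.degrees(np.arctan2(d[1],d[0])))
for p in [(240,70),(314,70),(312,150),(240,150)]: print(plane("wrist",*p,.04,i))
crop("wrist",220,40,340,230,3.1,"pics/c33.png","pics/w4.png")
E
```

```text
[ 0.52407435 -0.11885313  0.037     ] [ 0.54179518 -0.24682045  0.035     ] [ 0.55398209 -0.3368271   0.04      ] 0.12920396114604876 0.09096547170460226
97.81264837746244
[ 0.47317617 -0.13338898  0.04      ]
[ 0.57972748 -0.11828304  0.04      ]
[ 0.59710234 -0.23028593  0.04      ]
[ 0.48705678 -0.24718964  0.04      ]
```

View pics/c33.png

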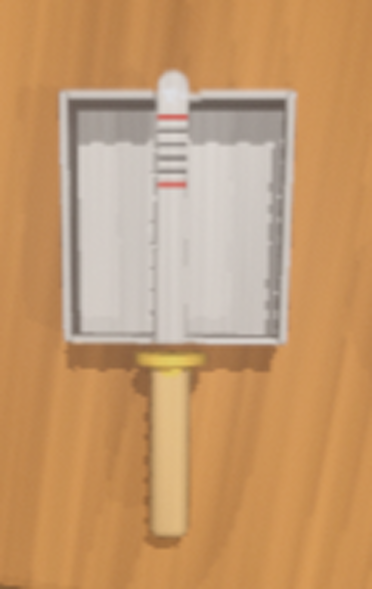

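```bash
python3 -c "
from h import *
rel([[.5463,-.281,.06]])"
```

```text
t 13.75 tcp [ 0.5625 -0.2788  0.3537] xax [-0.15   0.989  0.002] zax [-0.05  -0.005 -0.999] F [-0.  -0.3 -0.3] op 95.1
rel mm [ -0.3  -1.5 294.2]
```

Call:
move_arm(
  moves=[
    [0,0,45,0.013,95],
    [0,0,48,0,95],
    [0,0,48,0,95],
    [0,-1,48,0,95],
    [0,0,45,0,95],
    [0,0,35,0,95],
    [0,0,15,0,95],
    [0,0,0,0,95],
  ],
)

```text
time: 14.55
tcp_pos: [0.5489, -0.2732, 0.0627]
tool_rot: [0.661, 0.75, -0.018, -0.014]
force: [0.3, 0.2, 1.2]
opening: 1.001
```

```bash
python3 -c "
from h import *
rel([[.5463,-.281,.0]])
i=manip.camera_info('wrist');np.save('w5.npy',i,allow_pickle=True)
im=manip.capture('wrist')[:,:,::-1];cv2.imwrite('pics/w5.png',im)
crop('side',250,160,350,280,6,'pics/c34.png')"
```

```text
t 14.55 tcp [ 0.5489 -0.2732  0.0627] xax [-0.125  0.992 -0.003] zax [-0.045 -0.008 -0.999] F [0.3 0.2 1.2] op 95.1
rel mm [-7.2 -0.7 62.9]
```

View pics/w5.png

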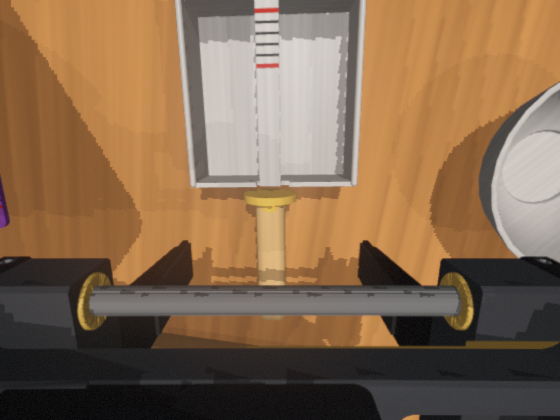

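View pics/c34.png

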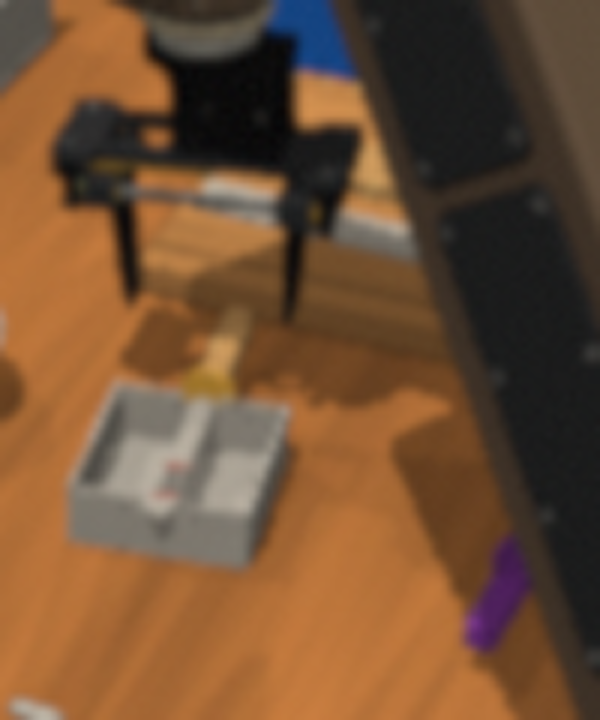

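Call:
move_arm(
  moves=[
    [-6,-1,20,0,95],
    [-1,0,18,0,95],
    [0,0,8,0,95],
    [0,0,0,0,95],
  ],
)

```text
time: 15.05
tcp_pos: [0.5519, -0.2826, 0.025]
tool_rot: [0.661, 0.75, -0.017, -0.007]
force: [0.0, -0.1, 0.6]
opening: 1.0
```

```bash
python3 -c "
from h import *
rel([[.5463,-.281,.0]])
crop('side',250,160,350,280,6,'pics/c35.png')
im=manip.capture('wrist')[:,:,::-1];cv2.imwrite('pics/w6.png',im)"
```

```text
t 15.05 tcp [ 0.5519 -0.2826  0.025 ] xax [-0.125  0.992 -0.012] zax [-0.032 -0.016 -0.999] F [ 0.  -0.1  0.6] op 95.1
rel mm [ 2.6 -4.5 25.1]
```

View pics/c35.png

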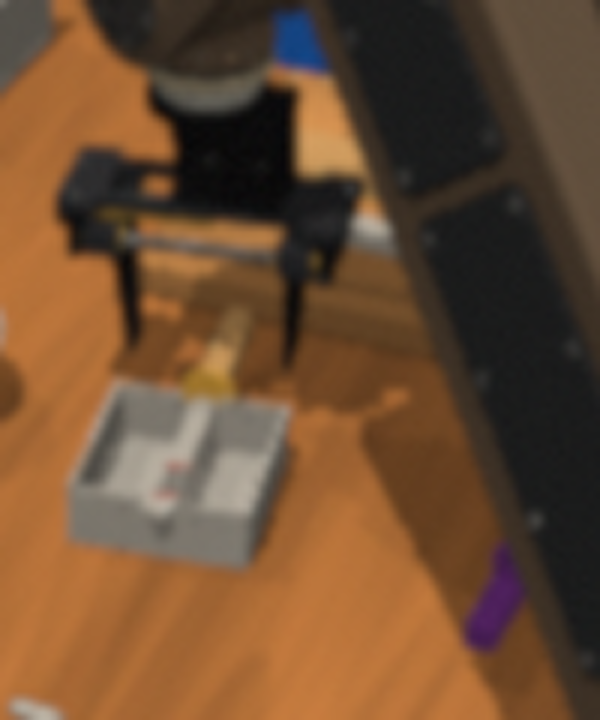

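View pics/w6.png

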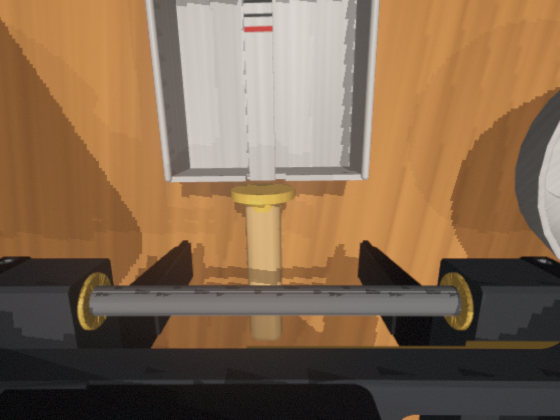

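```bash
python3 - <<'E'
from h import *
for u,v,x in [(271.7,218,.599),(298.3,221,.505)]:
    o,r=ray("side",u,v);print(o+r*(x-o[0])/r[0])
    # nearest to y plane
    print(o+r*(-.272-o[1])/r[1])
E
```

```text
[ 0.599      -0.25894956  0.04836157]
[ 0.60424056 -0.272       0.03923689]
[ 0.505      -0.2949414   0.03747743]
[ 0.49742879 -0.272       0.05330163]
```

Call:
move_arm(
  moves=[
    [1,-4,12,0,95],
    [1,-1,10,0,95],
    [0,0,4,0,60],
    [0,0,0,0,20],
    [0,0,0,0,15],
  ],
)

```text
time: 15.65
tcp_pos: [0.5464, -0.282, -0.0004]
tool_rot: [0.661, 0.75, -0.016, -0.005]
force: [-1.3, -0.9, 0.5]
opening: 0.807
```

```bash
python3 -c "
from h import *
rel([[.5463,-.281,-.003]])
crop('side',250,160,350,280,6,'pics/c36.png')"
```

```text
t 15.65 tcp [ 5.464e-01 -2.820e-01 -4.000e-04] xax [-0.125  0.992 -0.015] zax [-0.029 -0.018 -0.999] F [-1.3 -0.9  0.5] op 76.7
rel mm [1.  0.1 2.6]
```

View pics/c36.png

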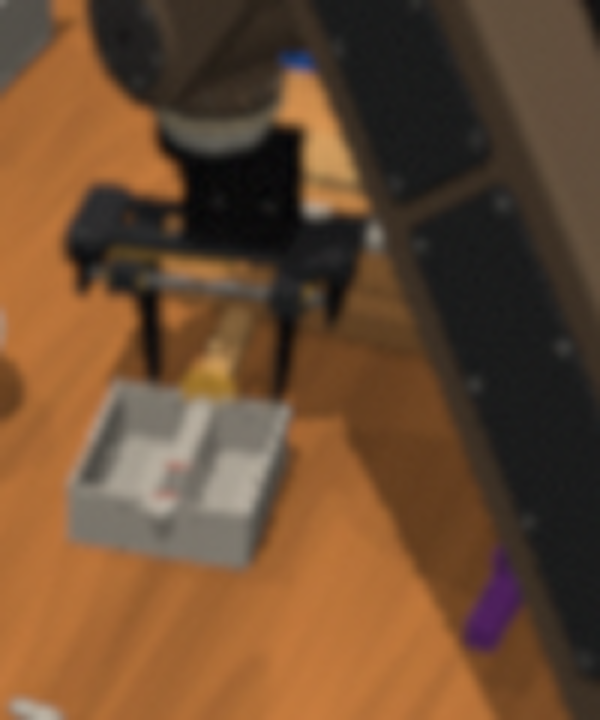

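Call:
move_arm(
  moves=[
    [0,0,3,0,10],
    [0,0,0,0,10],
    [0,0,0,0,10],
    [0,0,0,0,10],
    [0,0,0,0,10],
    [0,0,0,0,10],
    [0,0,0,0,10],
    [0,0,0,0,10],
  ],
)

```text
time: 16.5
tcp_pos: [0.5467, -0.2823, -0.0028]
tool_rot: [0.661, 0.75, -0.016, -0.004]
force: [-0.7, 0.5, 0.2]
opening: 0.207
```

```bash
python3 -c "
from h import *
rel([[.5463,-.281,-.003]])
crop('wrist',100,0,460,300,2,'pics/c38.png')
crop('side',250,160,350,280,6,'pics/c37.png')"
```

```text
t 16.5 tcp [ 0.5467 -0.2823 -0.0028] xax [-0.125  0.992 -0.015] zax [-0.028 -0.019 -0.999] F [-0.7  0.5  0.2] op 19.7
rel mm [ 1.3 -0.3  0.2]
```

View pics/c37.png

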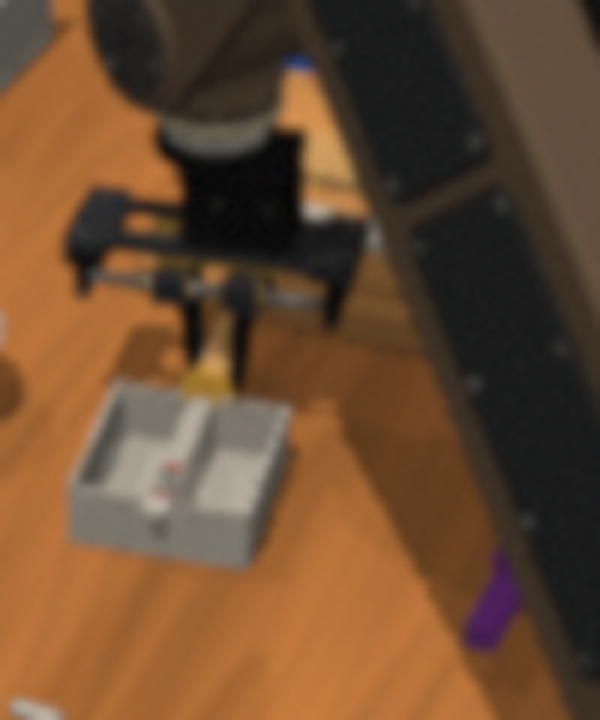

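View pics/c38.png

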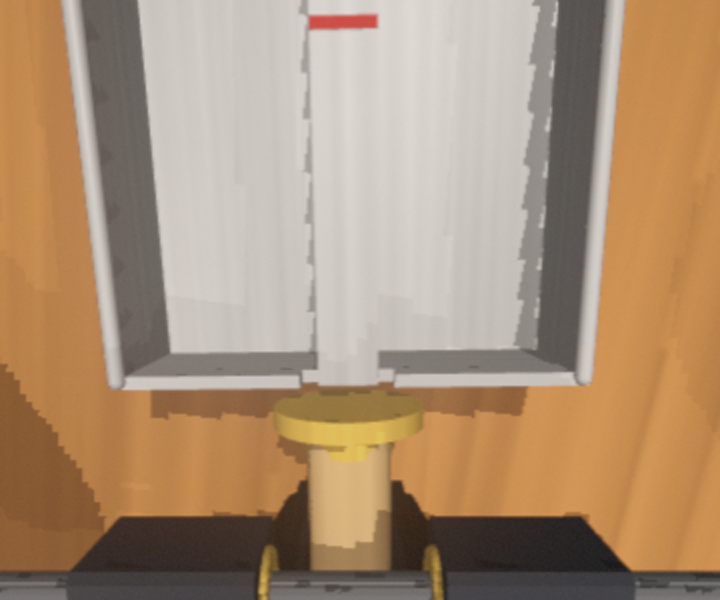

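Call:
move_arm(
  moves=[
    [0,0,-8,0,10],
    [0,0,-15,0,10],
    [0,0,-25,0,10],
    [0,0,-35,0,10],
    [0,0,-40,0,10],
    [0,0,-40,0,10],
    [0,0,-20,0,10],
    [0,0,0,0,10],
  ],
)

```text
time: 17.4
tcp_pos: [0.5516, -0.2781, 0.194]
tool_rot: [0.661, 0.75, -0.016, -0.003]
force: [-0.1, 0.5, -2.3]
opening: 0.208
```

```bash
python3 -c "
from h import *
rel([[.5463,-.281,.2]])
crop('scene',180,150,330,270,5,'pics/c39.png')
crop('side',230,130,350,250,6,'pics/c40.png')
crop('wrist',0,0,560,420,1,'pics/w7.png')"
```

```text
t 17.4 tcp [ 0.5516 -0.2781  0.194 ] xax [-0.126  0.992 -0.016] zax [-0.026 -0.02  -0.999] F [-0.1  0.5 -2.3] op 19.8
rel mm [-2.4 -5.8 -5.8]
```

View pics/c39.png

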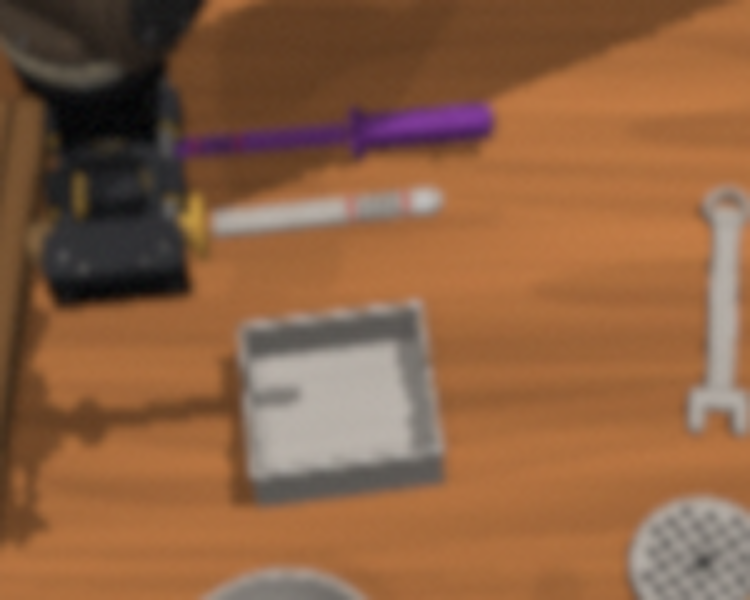

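View pics/c40.png

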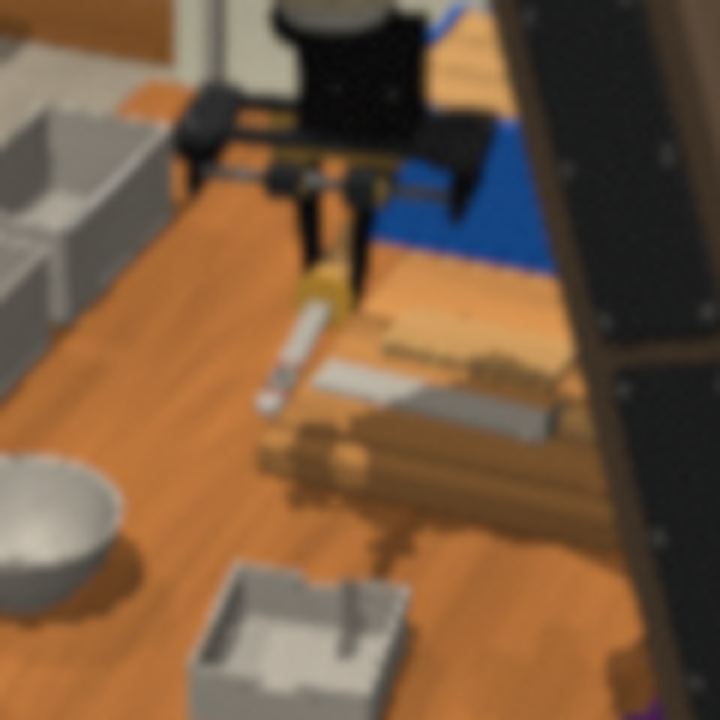

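View pics/w7.png

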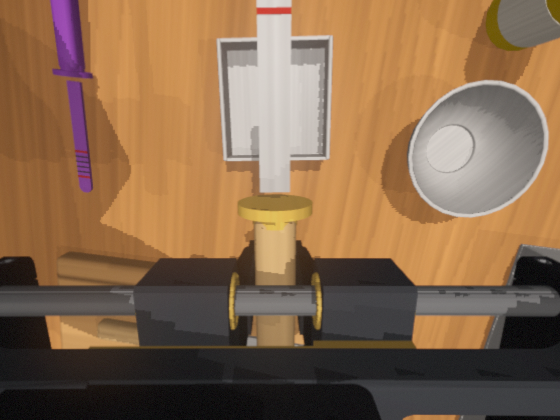

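```bash
python3 - <<'E'
from h import *
print(tri([("scene",268,190),("side",274.7,197)]));print(tri([("scene",219.6,195),("side",284.7,178.7)]))
E
```

```text
(array([ 0.5322721 , -0.11181901,  0.23422746]), [0.00232862307308941, 0.0023286230730894413])
(array([ 0.54736331, -0.24296488,  0.23402276]), [0.0024254229291416135, 0.0024254229291415133])
```

Call:
move_arm(
  moves=[
    [0,0,0,0.12,10],
    [0,0,0,0.11,10],
    [35,-8,0,0,10],
    [40,-8,0,0,10],
    [45,-8,0,0,10],
    [45,-8,0,0,10],
    [40,-8,0,0,10],
    [30,-3,0,0,10],
    [0,0,0,0,10],
    [0,0,0,0,10],
  ],
)

```text
time: 18.55
tcp_pos: [0.5255, -0.0296, 0.1691]
tool_rot: [0.747, 0.664, -0.025, -0.018]
force: [-0.2, -0.2, -1.9]
opening: 0.211
```

```bash
python3 -c "
from h import *
rel([[.533,.013,.123]])
i=manip.camera_info('wrist');np.save('w8.npy',i,allow_pickle=True)
crop('wrist',0,0,560,420,1,'pics/w8.png')"
```

```text
t 18.55 tcp [ 0.5255 -0.0296  0.1691] xax [ 0.116  0.993 -0.013] zax [-0.061 -0.006 -0.998] F [-0.2 -0.2 -1.9] op 20.1
rel mm [43.8  5.3 45.3]
```

View pics/w8.png

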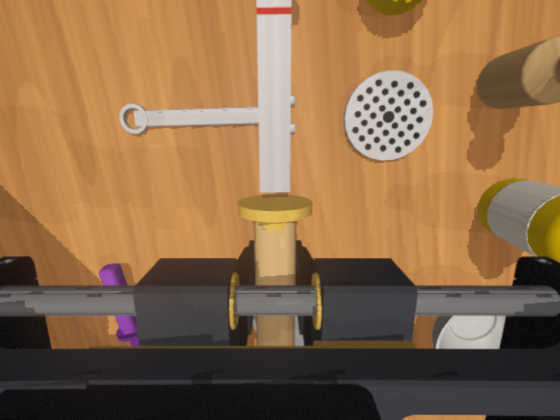

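```bash
cat >> h.py <<'E'
from scipy.spatial.transform import Rotation as R
M=np.array([.554,.212,.160]);MY=np.array([.1045,.9945,0])
def g(y,z):
    """rel moves to put grip point G at machine-frame (y along MY, z) offsets from mouth (mm)"""
    s=manip.get_state();r=R.from_quat(s["tool_rot"]);za=r.as_matrix()[:,2]
    G=s["tcp_pos"]-.040*za;d=G-M;print("G now: y",round(d@MY*1000,1),"x",round((d@np.array([.9945,-.1045,0]))*1000,1),"z",round(d[2]*1000,1),"yaw",round(np.degrees(np.arctan2(*r.as_matrix()[[1,0],0])),1),"za",za.round(3),"F",s["force"].round(1),"t",round(s["time"],2))
    T=M+MY*y/1000+np.array([0,0,z/1000]);print("go",(r.inv().apply(T-G)*1000).round(1))
E
python3 -c "
from h import *
g(-181,0)"
```

```text
G now: y -243.1 x -0.7 z 49.0 yaw 83.3 za [-0.061 -0.006 -0.998] F [-0.6 -0.1 -2.2] t 18.6
go [62.7  2.9 48.1]
```

Call:
move_arm(
  moves=[
    [15,1,15,-0.01,10],
    [15,1,12,0,10],
    [15,1,12,0,10],
    [10,0,6,0,10],
    [0,0,0,0,10],
    [0,0,0,0,10],
  ],
)

```text
time: 19.2
tcp_pos: [0.5321, 0.0235, 0.1187]
tool_rot: [0.745, 0.666, -0.026, -0.019]
force: [0.1, -0.8, -1.1]
opening: 0.211
```

```bash
python3 -c "
from h import *
g(-165,0)
crop('scene',300,140,420,260,5,'pics/c42.png')
crop('side',190,200,300,300,6,'pics/c43.png')
crop('wrist',0,0,560,420,1,'pics/w9.png')"
```

```text
G now: y -189.2 x 0.4 z -1.4 yaw 83.6 za [-0.065 -0.006 -0.998] F [ 0.1 -0.8 -1.1] t 19.2
go [24.2 -0.7 -1.7]
```

View pics/c42.png

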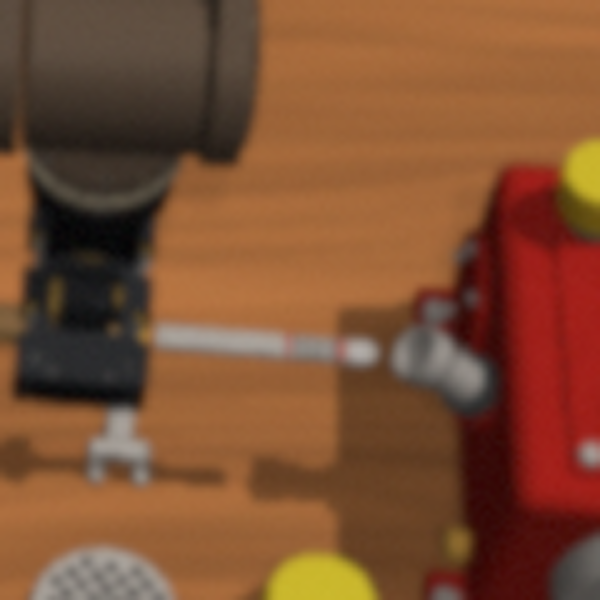

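View pics/c43.png

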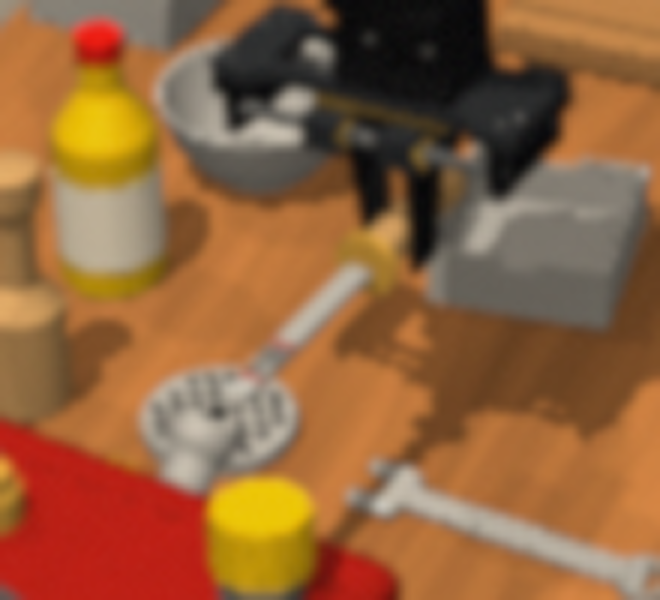

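View pics/w9.png

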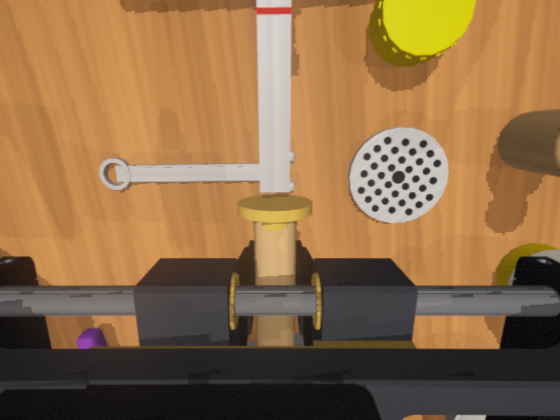

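```bash
python3 - <<'E'
from h import *
T,e=tri([("scene",376,210.6),("side",229.5,265)]);print(T,e);d=T-M;print("tip y,x,z rel",d@MY,d@[.9945,-.1045,0],d[2])
C,e=tri([("scene",300+148/5,140+333/5),("side",190+368/6,200+258/6)]);print(C,e);d=C-M;print(d@MY,d@[.9945,-.1045,0],d[2])
print("mouth proj scene",(proj("scene",M)-[300,140])*5,"side",(proj("side",M)-[190,200])*6)
for yy in(-24,0): p=M+MY*yy/1000; print((proj("scene",p)-[300,140])*5,(proj("side",p)-[190,200])*6)
E
```

```text
[0.5535934  0.19033346 0.16166803] [0.0038003166551524832, 0.003800316655152379]
tip y,x,z rel -0.021589861927743873 0.0018597926342387324 0.0016680329316534903
[0.53945169 0.06158269 0.16067426] [0.001988297643450028, 0.0019882976434501516]
-0.15111031363602373 0.0012503181942754012 0.0006742579454561415
mouth proj scene [413.47590398 349.87988656] side [209.45556165 421.49776426]
[370.6034441  346.56290554] [235.95826504 394.56449674]
[413.47590398 349.87988656] [209.45556165 421.49776426]
```

Call:
move_arm(
  moves=[
    [8,-1,-2,0,10],
    [10,0,0,0,10],
    [8,0,0,0,10],
    [4,0,0,0,10],
    [0,0,0,0,10],
  ],
)

```text
time: 19.85
tcp_pos: [0.5355, 0.0553, 0.1224]
tool_rot: [0.746, 0.665, -0.025, -0.018]
force: [-0.5, -0.5, -2.1]
opening: 0.21
```

```bash
python3 -c "
from h import *
g(-151,0)
crop('scene',330,140,420,260,5,'pics/c44.png')
crop('side',190,220,270,300,7,'pics/c45.png')"
```

```text
G now: y -157.2 x 0.3 z 2.3 yaw 83.5 za [-0.061 -0.006 -0.998] F [-0.5 -0.5 -2.1] t 19.85
go [ 6.3 -0.3  2.2]
```

View pics/c44.png

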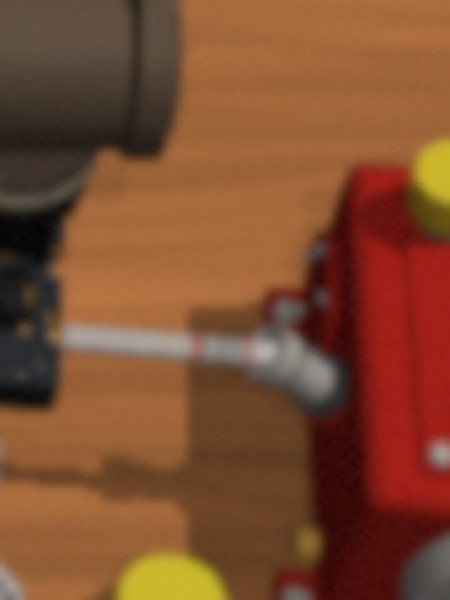

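View pics/c45.png

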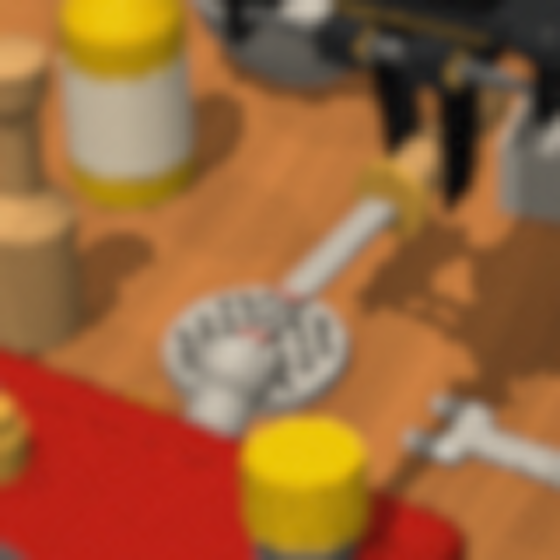

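Call:
move_arm(
  moves=[
    [5,0,2,0,10],
    [4,0,0,0,10],
    [0,0,-8,0,10],
    [1,0,-10,0,10],
    [1,0,-10,0,10],
    [0,0,0,0,10],
  ],
)

```text
time: 20.55
tcp_pos: [0.5376, 0.0653, 0.149]
tool_rot: [0.746, 0.665, -0.027, -0.018]
force: [-0.5, -1.9, -1.5]
opening: 0.208
```

```bash
python3 -c "
from h import *
g(-147,33)
crop('scene',330,140,420,260,5,'pics/c46.png')
crop('side',190,200,290,300,6,'pics/c47.png')"
```

```text
G now: y -147.0 x 1.6 z 28.9 yaw 83.5 za [-0.064 -0.009 -0.998] F [-0.5 -1.9 -1.5] t 20.55
go [-0.1 -1.8 -4. ]
```

View pics/c46.png

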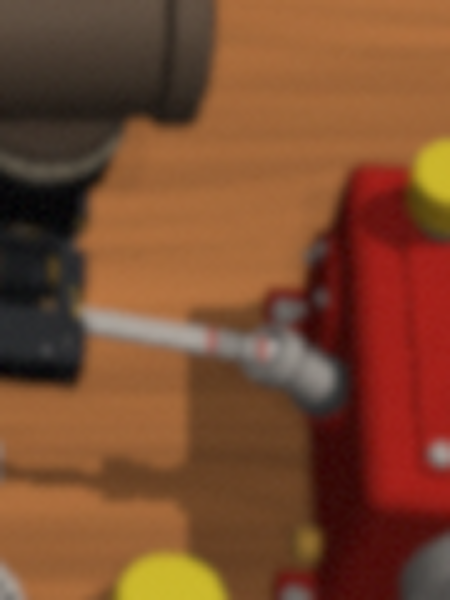

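View pics/c47.png

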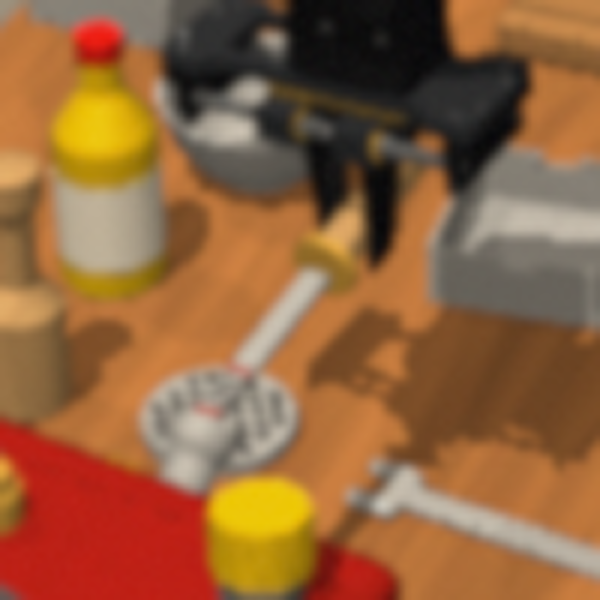

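Call:
move_arm(
  moves=[
    [3,-1,-10,0,10],
    [4,-1,-10,0,10],
    [5,0,-10,0,10],
    [5,0,-9,0,10],
    [0,0,0,0,10],
  ],
)

```text
time: 21.15
tcp_pos: [0.5405, 0.0833, 0.1906]
tool_rot: [0.746, 0.665, -0.027, -0.018]
force: [0.0, -3.3, -0.5]
opening: 0.208
```

```bash
python3 -c "
from h import *
g(-111,94)
crop('scene',330,140,420,260,5,'pics/c48.png')
crop('side',190,200,290,300,6,'pics/c49.png')"
```

```text
G now: y -128.7 x 2.6 z 70.5 yaw 83.4 za [-0.064 -0.01  -0.998] F [ 0.  -3.3 -0.5] t 21.15
go [ 17.3  -4.2 -23.6]
```

View pics/c48.png

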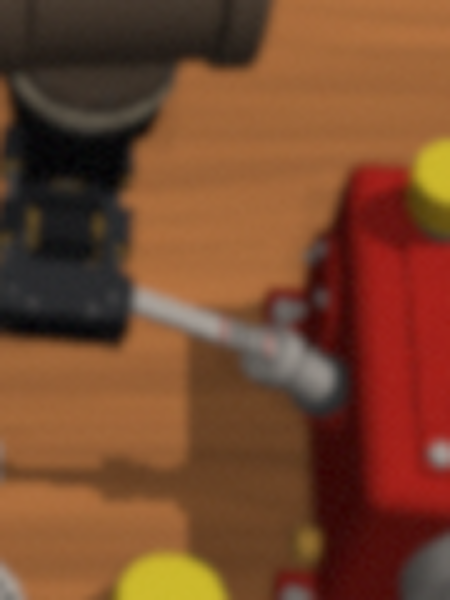

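View pics/c49.png

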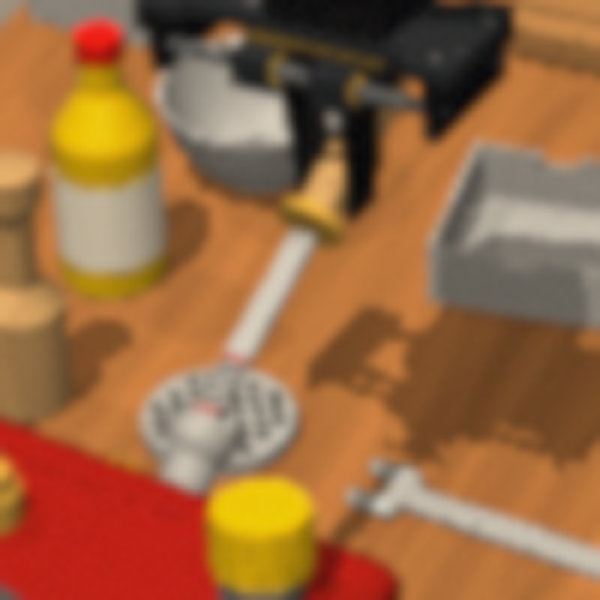

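Call:
move_arm(
  moves=[
    [5,-2,-8,0,10],
    [6,-2,-8,0,10],
    [6,-1,-8,0,10],
    [0,0,0,0,10],
  ],
)

```text
time: 21.65
tcp_pos: [0.5397, 0.1016, 0.2151]
tool_rot: [0.747, 0.664, -0.027, -0.017]
force: [2.6, -3.3, -1.6]
opening: 0.209
```

```bash
python3 -c "
from h import *
g(-100,84)
crop('scene',330,140,420,260,5,'pics/c50.png')
crop('side',190,200,290,300,6,'pics/c51.png')"
```

```text
G now: y -110.7 x -0.2 z 95.0 yaw 83.3 za [-0.062 -0.01  -0.998] F [ 2.6 -3.3 -1.6] t 21.65
go [10.9  0.7 10.8]
```

View pics/c50.png

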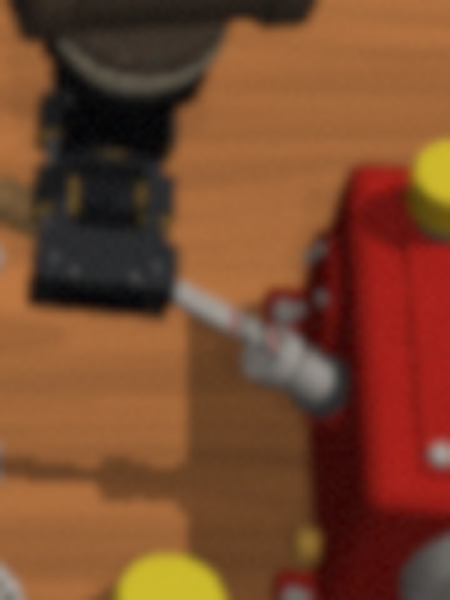

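View pics/c51.png

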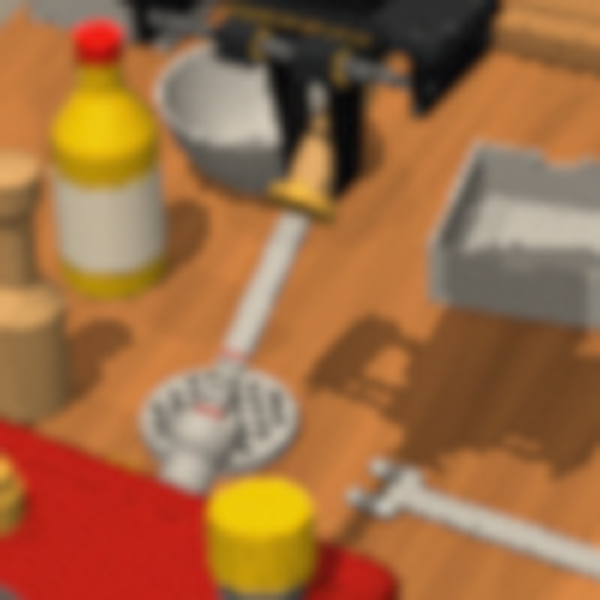

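Call:
move_arm(
  moves=[
    [8,1,6,0,10],
    [8,1,6,0,10],
    [8,1,6,0,10],
    [8,0.5,6,0,10],
  ],
)

```text
time: 22.15
tcp_pos: [0.5449, 0.1316, 0.1879]
tool_rot: [0.748, 0.663, -0.028, -0.017]
force: [1.1, -2.2, -2.0]
opening: 0.211
```

```bash
python3 -c "
from h import *
g(-26.8,22.5)
crop('scene',330,140,420,260,5,'pics/c52.png')
crop('side',190,200,290,300,6,'pics/c53.png')"
```

```text
G now: y -80.1 x 1.9 z 67.8 yaw 83.2 za [-0.065 -0.011 -0.998] F [ 1.1 -2.2 -2. ] t 22.15
go [54.2  0.2 44.4]
```

View pics/c52.png

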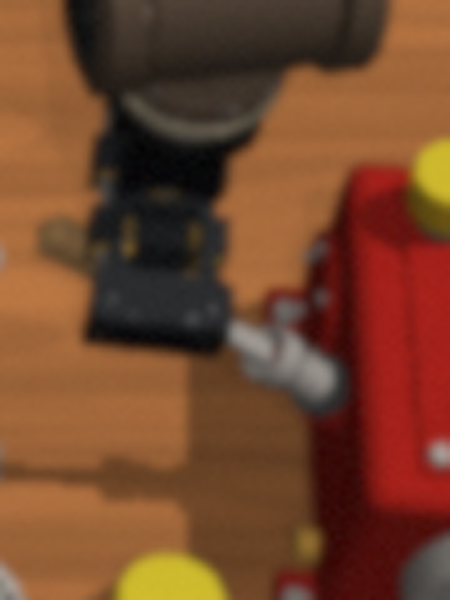

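View pics/c53.png

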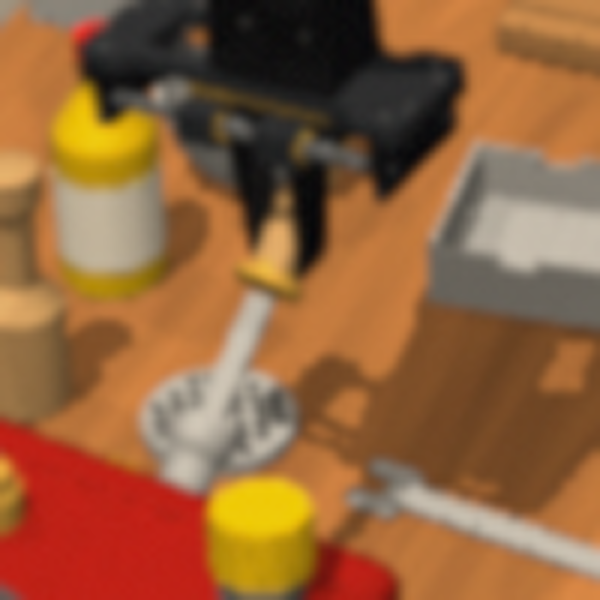

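Call:
move_arm(
  moves=[
    [8,0.5,6.5,0,10],
    [8,0.5,6.5,0,10],
    [8,0,6.5,0,10],
    [8,0,6.5,0,10],
    [8,0,6.5,0,10],
  ],
)

```text
time: 22.75
tcp_pos: [0.5485, 0.1739, 0.1519]
tool_rot: [0.747, 0.664, -0.028, -0.017]
force: [2.5, -2.7, -2.5]
opening: 0.208
```

```bash
python3 -c "
from h import *
g(-26.8,22.5)
crop('scene',330,140,420,260,5,'pics/c54.png')
crop('side',190,200,290,300,6,'pics/c55.png')"
```

```text
G now: y -37.7 x 1.1 z 31.8 yaw 83.2 za [-0.065 -0.011 -0.998] F [ 2.5 -2.7 -2.5] t 22.75
go [11.1 -0.6  9.2]
```

View pics/c55.png

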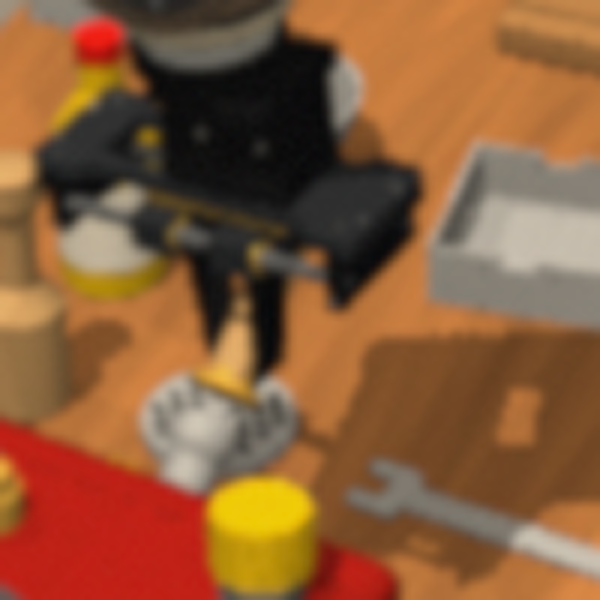

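Call:
move_arm(
  moves=[
    [5,0.5,4,0,10],
    [4,0.5,3,0,10],
    [4,0,3,0,10],
  ],
)

```text
time: 23.15
tcp_pos: [0.5501, 0.1872, 0.1414]
tool_rot: [0.747, 0.664, -0.029, -0.018]
force: [-7.5, -25.2, 38.8]
opening: 0.208
```

```bash
python3 -c "
from h import *
g(-26.8,22.5)"
```

```text
G now: y -24.3 x 1.3 z 21.3 yaw 83.3 za [-0.066 -0.012 -0.998] F [ -7.5 -25.2  38.8] t 23.15
go [-2.6 -1.4 -1.1]
```

Call:
move_arm(
  moves=[
    [0,0,0,0,10],
    [0,0,0,0,10],
    [0,0,0,0,10],
    [0,0,0,0,10],
  ],
)

```text
time: 23.55
tcp_pos: [0.55, 0.1872, 0.1418]
tool_rot: [0.747, 0.664, -0.029, -0.017]
force: [0.6, -2.0, -1.4]
opening: 0.21
```

```bash
python3 -c "
from h import *
g(-26.8,22.5)
crop('side',190,220,270,300,7,'pics/c57.png')
crop('scene',330,140,420,260,5,'pics/c56.png')
crop('wrist',0,0,560,420,1,'pics/w10.png')"
```

```text
G now: y -24.3 x 1.2 z 21.7 yaw 83.3 za [-0.066 -0.013 -0.998] F [ 0.6 -2.  -1.4] t 23.55
go [-2.5 -1.2 -0.6]
```

View pics/c57.png

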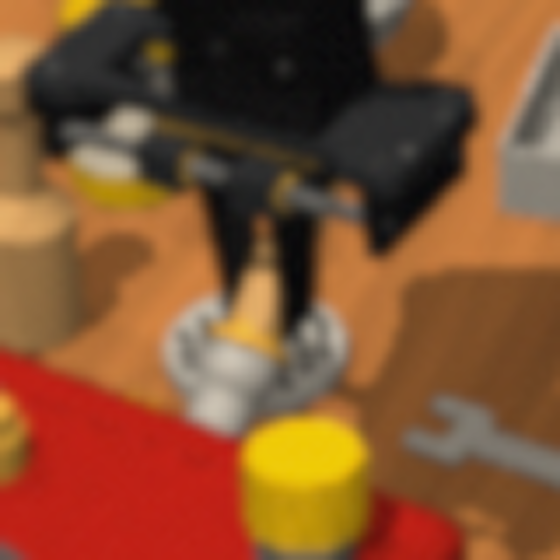

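View pics/c56.png

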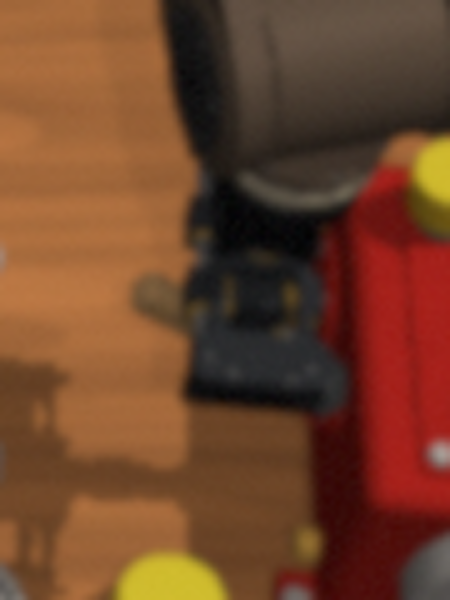

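View pics/w10.png

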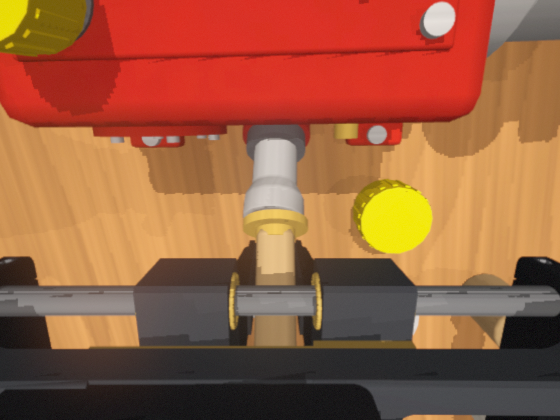

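Call:
move_arm(
  moves=[
    [2,0,1.5,0,10],
    [2,0,1.5,0,10],
    [2,0,1.5,0,10],
    [2,0,1.5,0,10],
    [0,0,0,0,10],
  ],
)

```text
time: 24.2
tcp_pos: [0.55, 0.1868, 0.1424]
tool_rot: [0.746, 0.665, -0.033, -0.012]
force: [0.2, 1.2, -1.6]
opening: 0.208
```

```bash
python3 -c "
from h import *
g(-26.8,22.5)"
```

```text
G now: y -24.1 x 1.2 z 22.3 yaw 83.4 za [-0.066 -0.026 -0.997] F [ 0.2  1.2 -1.6] t 24.2
go [-2.7 -1.2 -0. ]
```

Call:
move_arm(
  moves=[
    [-6,-0.3,-5,0,10],
    [-11,-0.5,-9,0,10],
    [-12,-0.7,-10,0,10],
    [-12,-0.7,-10,0,10],
    [-12,-0.7,-10,0,10],
    [-12,-0.7,-10,0,10],
    [0,0,0,0,10],
  ],
)

```text
time: 24.9
tcp_pos: [0.5428, 0.1185, 0.2039]
tool_rot: [0.747, 0.664, -0.032, -0.012]
force: [1.2, -1.5, -2.3]
opening: 0.209
```

```bash
python3 -c "
from h import *
g(-132,67)"
```

```text
G now: y -92.9 x 1.0 z 83.8 yaw 83.3 za [-0.063 -0.025 -0.998] F [ 1.2 -1.5 -2.3] t 24.9
go [-38.6   0.5  18.1]
```

Call:
move_arm(
  moves=[
    [-8,-0.5,-5,0,10],
    [-8,-0.5,-4,0,10],
    [-7,0,8,0,10],
    [-7,0,9,0,10],
    [-7,0,9,0,10],
    [-5,0,10,0,10],
    [-5,0,11,0,10],
    [0,0,0,0,10],
  ],
)

```text
time: 25.7
tcp_pos: [0.5327, 0.068, 0.1638]
tool_rot: [0.747, 0.664, -0.031, -0.013]
force: [1.6, 1.1, 0.8]
opening: 0.211
```

```bash
python3 -c "
from h import *
g(-147,33)
crop('side',190,200,290,300,6,'pics/c59.png')
crop('scene',330,140,420,260,5,'pics/c58.png')"
```

```text
G now: y -144.3 x -3.7 z 43.8 yaw 83.3 za [-0.063 -0.022 -0.998] F [1.6 1.1 0.8] t 25.7
go [-2.3  4.4 10.6]
```

View pics/c58.png

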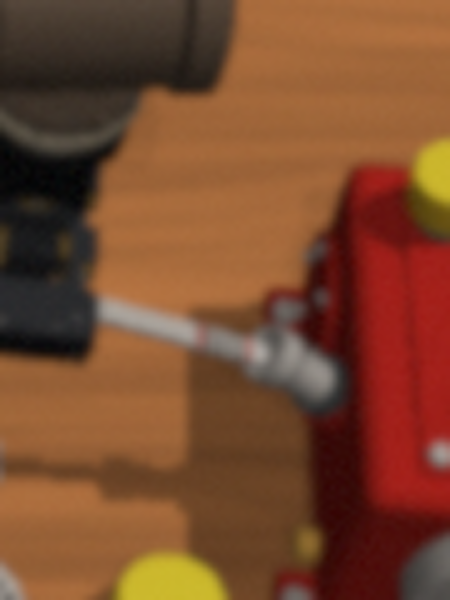

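View pics/c59.png

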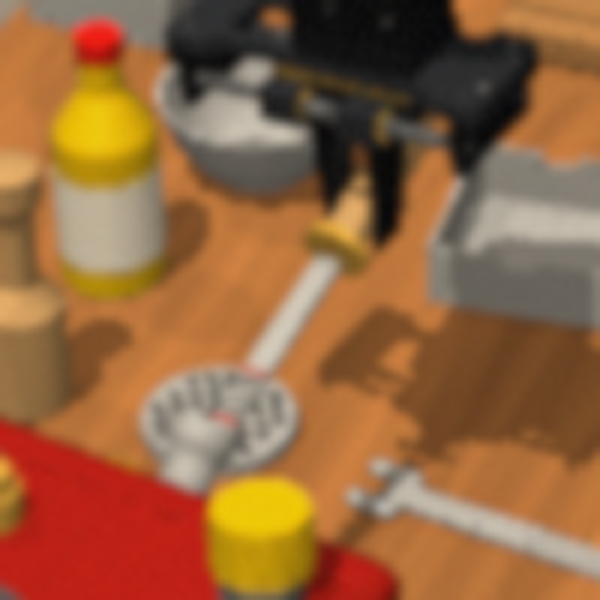

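Call:
move_arm(
  moves=[
    [-1,2,10,0,10],
    [-1,2,11,0,10],
    [-1,1,11,0,10],
    [0,0.5,11,0,10],
    [0,0,5,0,10],
    [0,0,0,0,10],
  ],
)

```text
time: 26.4
tcp_pos: [0.5336, 0.0637, 0.1123]
tool_rot: [0.746, 0.665, -0.033, -0.013]
force: [0.0, -1.4, 2.4]
opening: 0.207
```

```bash
python3 -c "
from h import *
g(-165,0)
crop('side',190,200,290,300,6,'pics/c61.png')
crop('scene',330,140,420,260,5,'pics/c60.png')"
```

```text
G now: y -148.4 x -2.2 z -7.8 yaw 83.5 za [-0.066 -0.024 -0.998] F [ 0.  -1.4  2.4] t 26.4
go [-16.8   1.9  -7.4]
```

View pics/c60.png

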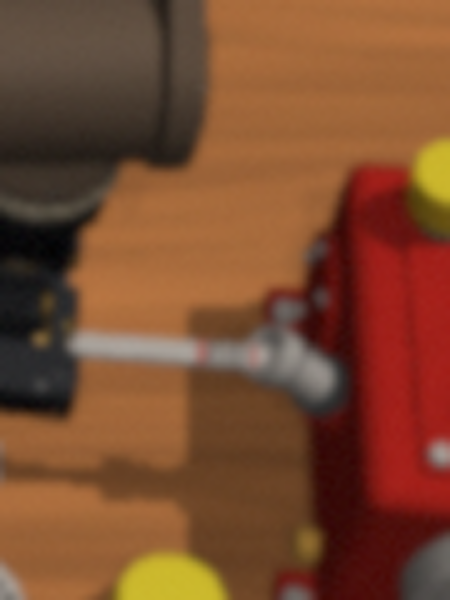

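View pics/c61.png

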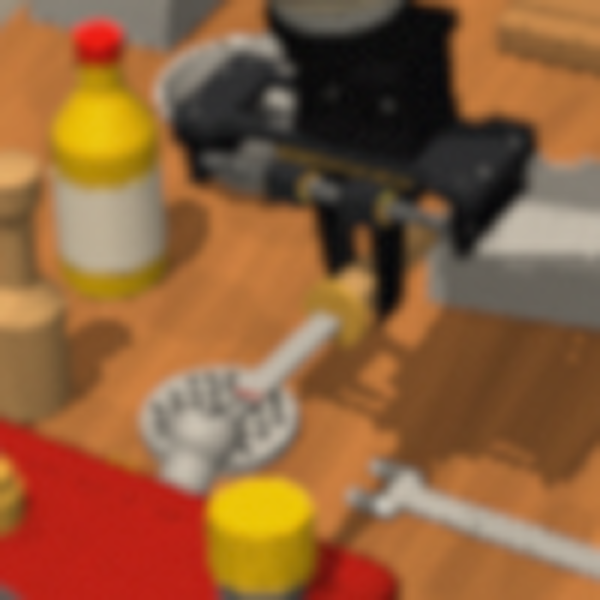

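Call:
move_arm(
  moves=[
    [-8,0,0,0,10],
    [-12,0,-1,0,10],
    [-15,0,-2,0,10],
    [-20,0,-5,0,10],
    [-20,0,-20,0,10],
    [0,0,-20,0,10],
    [0,0,0,0,10],
  ],
)

```text
time: 27.2
tcp_pos: [0.5281, -0.0182, 0.1664]
tool_rot: [0.746, 0.665, -0.032, -0.012]
force: [0.0, -0.5, -1.7]
opening: 0.211
```

```bash
python3 -c "
from h import *
g(-165,0);rel([])
crop('side',210,190,300,280,7,'pics/c63.png')
crop('scene',290,140,410,240,6,'pics/c62.png')"
```

```text
G now: y -230.4 x 0.7 z 46.3 yaw 83.4 za [-0.063 -0.024 -0.998] F [ 0.  -0.5 -1.7] t 27.2
go [66.8  1.2 44.2]
t 27.2 tcp [ 0.5281 -0.0182  0.1664] xax [ 0.115  0.993 -0.031] zax [-0.063 -0.024 -0.998] F [ 0.  -0.5 -1.7] op 20.1
```

View pics/c62.png

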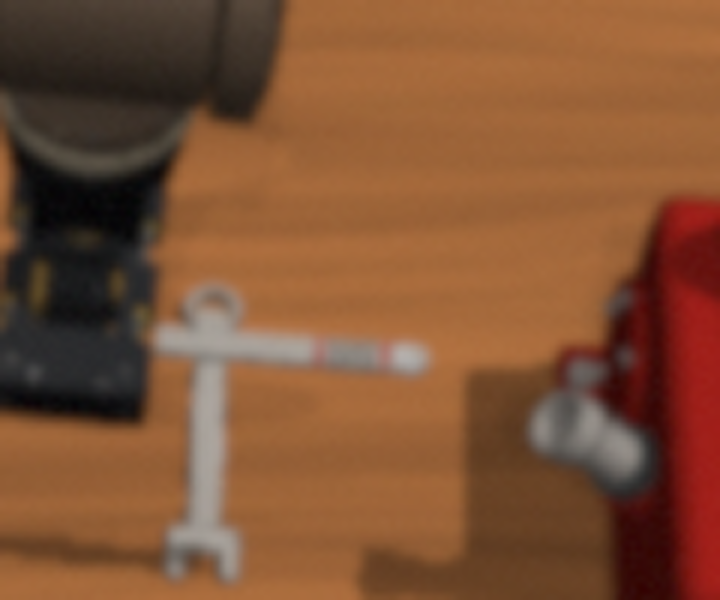

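View pics/c63.png

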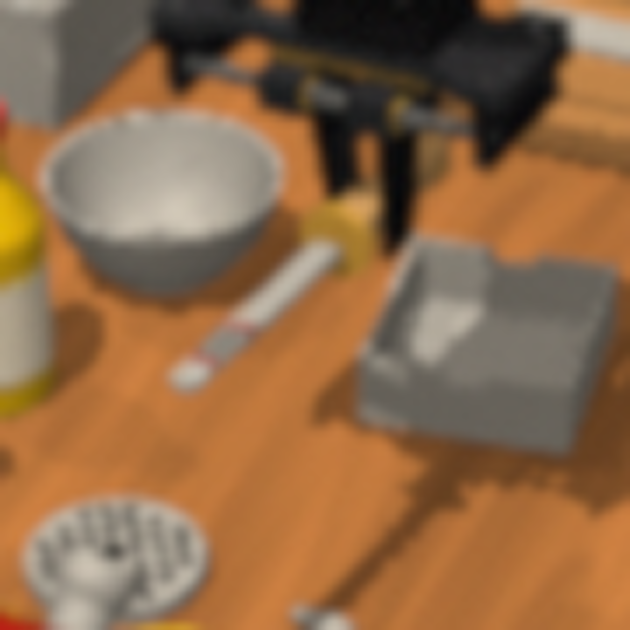

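```bash
python3 - <<'E'
from h import *
T,e=tri([("scene",361.3,199.7),("side",235,244.7)]);print(T,e)
s=manip.get_state();G=s["tcp_pos"]-.04*R.from_quat(s["tool_rot"]).as_matrix()[:,2];print(G,np.linalg.norm(T-G),np.degrees(np.arcsin((T-G)[2]/.165)))
E
```

```text
[0.55167864 0.14554202 0.20806648] [0.00028774615362222444, 0.000287746153622143]
[ 0.52972184 -0.01649199  0.20409576] 0.16356310393865806 1.3789553212925307
```

Call:
move_arm(
  moves=[
    [-15,1,-4,0,10],
    [-25,2,-4,0,10],
    [-28,2,-4,0,10],
    [-28,2,-4,0,10],
    [-28,2,-3,0,10],
    [-28,2,0,0,10],
    [-28,2,0,0,10],
    [-28,2,0,0,10],
    [-20,1,0,0,10],
    [0,0,0,0,10],
  ],
)

```text
time: 28.3
tcp_pos: [0.5136, -0.2584, 0.1817]
tool_rot: [0.744, 0.667, -0.036, -0.018]
force: [0.1, 0.2, -1.8]
opening: 0.207
```

```bash
python3 -c "
from h import *
rel([[.515,-.346,.18]])"
```

```text
t 28.3 tcp [ 0.5136 -0.2584  0.1817] xax [ 0.108  0.994 -0.03 ] zax [-0.078 -0.021 -0.997] F [ 0.1  0.2 -1.8] op 19.7
rel mm [-86.9  11.1   3.5]
```

Call:
move_arm(
  moves=[
    [-10,1,-2,0,10],
    [-12,1,-1,0,10],
    [-12,1,-1,0,10],
    [-12,1,0,0,10],
    [-12,1,0,0,10],
    [-10,1,0,0,10],
    [-7,0,0,0,10],
    [-3,0,0,0,10],
    [0,0,0,0,10],
  ],
)

```text
time: 29.2
tcp_pos: [0.5108, -0.3423, 0.1864]
tool_rot: [0.743, 0.668, -0.036, -0.019]
force: [0.1, -0.7, -1.0]
opening: 0.207
```

```bash
python3 -c "
from h import *
rel([[.515,-.346,.18]])
crop('scene',160,130,300,260,5,'pics/c64.png')
crop('side',240,110,360,270,5,'pics/c65.png')
crop('wrist',0,0,560,420,1,'pics/w11.png')"
```

```text
t 29.2 tcp [ 0.5108 -0.3423  0.1864] xax [ 0.106  0.994 -0.028] zax [-0.08  -0.02  -0.997] F [ 0.1 -0.7 -1. ] op 19.7
rel mm [-3.1  5.1  6.2]
```

View pics/c64.png

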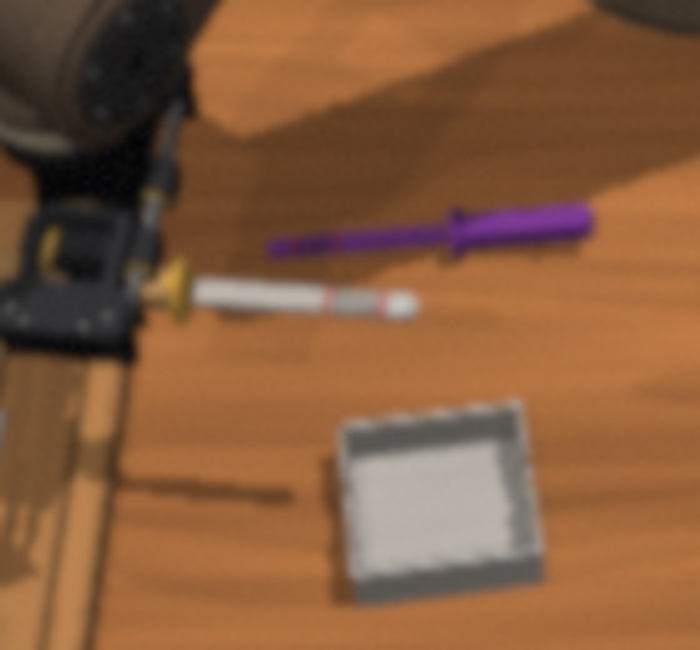

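View pics/c65.png

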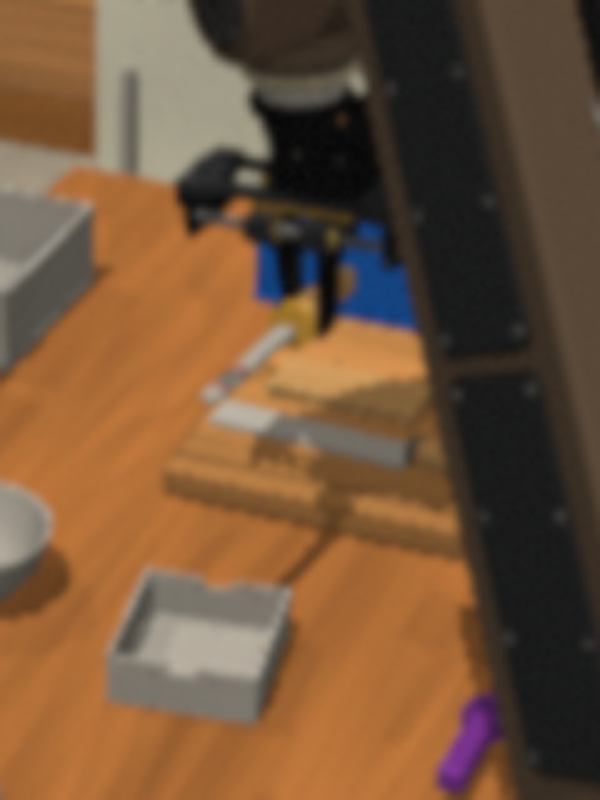

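View pics/w11.png

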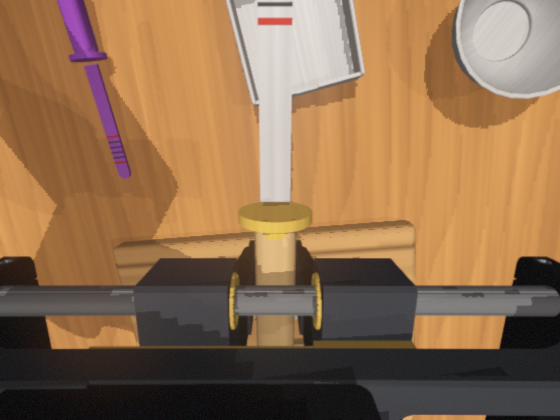

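```bash
python3 - <<'E'
from h import *
T,e=tri([("scene",243.6,190.6),("side",281,189.6)]);print(T,e)
C,e2=tri([("scene",160+187/5,130+290/5),("side",240+296/5,110+322/5)]);print(C,e2)
s=manip.get_state();G=s["tcp_pos"]-.04*R.from_quat(s["tool_rot"]).as_matrix()[:,2];print(G,np.linalg.norm(T-G),np.degrees(np.arcsin((T-G)[2]/.165)))
print("tip-tray",T[:2]-[.534,-.182])
for n,p in(("cap","scene"),):
    crop("scene",370,150,490,250,6,"pics/c66.png")
E
```

```text
[ 0.53302881 -0.17720852  0.22966515] [0.00042804113324183455, 0.000428041133241764]
[ 0.51639061 -0.30793474  0.2256208 ] [0.002842053967975926, 0.0028420539679759366]
[ 0.51410762 -0.34080988  0.22641401] 0.16472396844409798 1.129022951644004
tip-tray [-0.00097119  0.00479148]
```

View pics/c66.png

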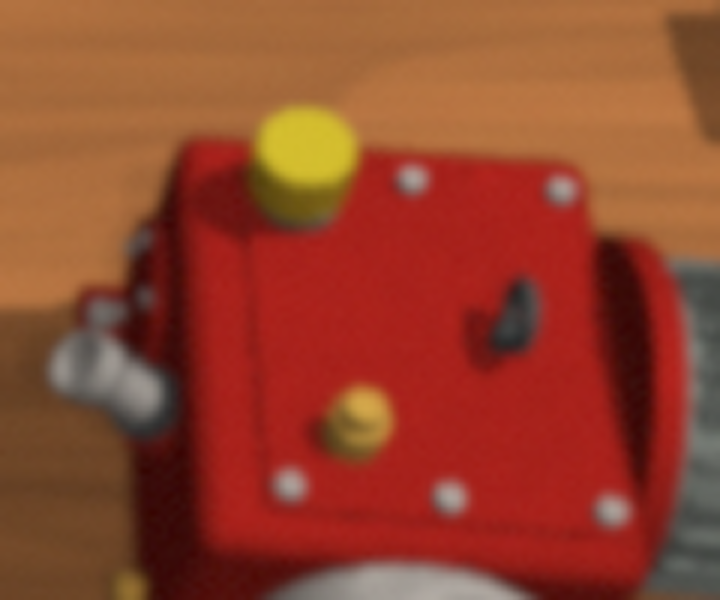

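Call:
move_arm(
  moves=[
    [0,0,0,0,10],
    [0,0,0,0,10],
    [0,0,0,0,10],
  ],
)

```text
time: 29.7
tcp_pos: [0.5112, -0.3407, 0.1868]
tool_rot: [0.743, 0.668, -0.036, -0.019]
force: [0.0, 0.5, -2.2]
opening: 0.209
```

```bash
python3 -c "
from h import *
rel([]);print('cap',plane('scene',421,174.7,.218))
print(np.abs(manip.get_state()['dq']).max())
print(manip.finish_job())"
```

```text
t 29.7 tcp [ 0.5112 -0.3407  0.1868] xax [ 0.104  0.994 -0.028] zax [-0.08  -0.02  -0.997] F [ 0.   0.5 -2.2] op 19.9
cap [0.47437623 0.31926455 0.218     ]
0.0022132620613868376
the job is handed in; nothing more can be done
None
```

I parked the cap on its post, seated the dipstick in the tube and drew it out again. I handed the job in at 29.7 s with the dipstick held over the tray. `finish_job` gives no verdict, so what follows is my own last checks.

**What I did**
- **Cap:** it slipped out of the fingers while I was hooking it over the post and stayed there tilted. I righted it by pushing with the closed fingers.
- **Dipstick in:** I pitched it to the tube's slope by levering its tip inside the bell. It went in until the force rose to about 46 N, and the picture showed the collar against the mouth. I held it there for about 0.4 s, then pressed again gently.
- **Dipstick out:** I levered it back level in the bell while drawing it out, then carried it to the tray.

**Last checks**
- **Dipstick:** its tip was about 5 mm sideways of the tray's middle at about 0.23 m height. Pitch was about 1° and the marks faced up. The fingers were steady at 20 mm opening.
- **Cap:** upright on the post.
- **Bystanders:** none looked moved in the pictures; I did not measure them.

**What disagreed or stayed uncertain**
- **Fingertips:** they measured about 20 mm behind the TCP, not 14 mm ahead as stated. This was probably why the first cap grip was too high and slipped.
- **Tool tilt:** it drifted to about 0.08 rad, so the dipstick may be rolled by 0.05 to 0.08 rad against the 0.12 limit. I did not measure its roll directly.
- **Cap offset:** it sits off the post's centre by about 7 mm in the two-view measurement and about 8 mm in the last single-view one. The limit is 10 mm, and the pin inside the cap allows 6.5 mm at most.

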